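# Gather sample vials into the purge bay, set and lock the flow

## Task

Get the purge station ready: with the straightedge from its tray, push all the loose vials into the three-sided bay as one group until every one stands upright wholly behind the white line across the bay's floor, never touching a vial with the gripper. Lay the straightedge back in its tray, standing as you found it, then slide the steel lock off the flow knob, turn the knob half a turn clockwise until its white pointer is on the white mark on the block, and slide the lock fully home over it again; never turn the knob under the lock nor lock it off the mark. Leave the beaker, flask and timer where they are; if a vial gets knocked out of place, push it back with the straightedge and put the straightedge away again.

Things in the scene. Friction and masses are not known exactly. Their poses are not given: they have to be found in the camera images.
- vial0: squat amber vial with a white snap cap, 28 mm diameter, 36 mm tall, 30 g, standing on the worktop; origin at the centre of its underside, z up. Five to eight of the eight are present
- vial1: squat amber vial with a white snap cap, 28 mm diameter, 36 mm tall, 30 g, standing on the worktop; origin at the centre of its underside, z up. Five to eight of the eight are present
- vial2: squat amber vial with a white snap cap, 28 mm diameter, 36 mm tall, 30 g, standing on the worktop; origin at the centre of its underside, z up. Five to eight of the eight are present
- vial3: squat amber vial with a white snap cap, 28 mm diameter, 36 mm tall, 30 g, standing on the worktop; origin at the centre of its underside, z up. Five to eight of the eight are present
- vial4: squat amber vial with a white snap cap, 28 mm diameter, 36 mm tall, 30 g, standing on the worktop; origin at the centre of its underside, z up. Five to eight of the eight are present
- vial5: squat amber vial with a white snap cap, 28 mm diameter, 36 mm tall, 30 g, standing on the worktop; origin at the centre of its underside, z up. Five to eight of the eight are present
- vial6: squat amber vial with a white snap cap, 28 mm diameter, 36 mm tall, 30 g, standing on the worktop; origin at the centre of its underside, z up. Five to eight of the eight are present
- vial7: squat amber vial with a white snap cap, 28 mm diameter, 36 mm tall, 30 g, standing on the worktop; origin at the centre of its underside, z up. Five to eight of the eight are present
- straightedge: aluminium box-section bar, 180 mm long (its x), 28 mm wide (its y), 22 mm tall, 250 g, with an upright black grip on its middle: 14 mm thick (y), 44 mm long (x), from 22 to 86 mm above the underside. Origin at the centre of the underside, z up; both long sides alike. It stands by itself on its underside; gripped above 60 mm the fingers pass over the 36 mm vials
- rest: low grey plastic tray, fixed: 214 mm (x) by 68 mm (y) outside, 12 mm high, walls and floor 4 mm thick, inside 206 by 60 mm. Origin at the centre of its underside, its x along its length. The straightedge lies in it with its x along the tray's x, either way round
- bay: three-sided bay, fixed; the worktop is its floor. Origin on the worktop at mid-mouth; x points into the bay, y across. Inside 210 mm wide, 120 mm deep (x 0 to 120). Side walls 6 mm thick, 30 high, with 3 mm high flanges out to y = +-122 mm; back: grey manifold 52 mm high, 34 thick, its nozzles (35 mm up or more) reach 15 mm into the bay. White line across the floor at x = 30 mm
- valve: grey flow-control block, fixed: 200 mm long (x), 64 wide (y), 30 high. Origin at the centre of its underside. Knob axis at x = 55 mm, y = 0; the white mark is a line on top beyond the knob, towards +x. The lock lies on the -x half between two 5 mm high rails (y = +-25 mm) and slides to +x over the knob. A hose stub sticks out 24 mm at the +x end
- flow_knob (a joint): angle of the flow knob, 0 to 3.6 rad, growing clockwise seen from above; it starts near 0 (off, pointer towards the lock); at 3.14 its pointer is on the mark. The pointer end of its bar points, in the block's frame, at (3.14 - value) rad from the block's +x, counter-clockwise from above. It stays where it is left (friction 0.04 N m)
- knob_grip (a point): point on the knob's axis, 57 mm above the worktop, in the knob's bar grip (a straight bar 40 mm long along its pointer, 12 mm thick, from 33 to 67 mm above the worktop, on a disc of 44 mm diameter whose top is at 34 mm)
- knob_lock (a joint): travel of the steel lock to the block's +x: 0 (fully off) to 0.040 m (home, its fork astride the knob's bar; it starts here); friction 2 N, stays where it is left. Fully off, its fork tips are 40 mm from the knob's axis. The lock and the knob do not stop one another
- lock_tab (a point): top centre of the lock's upright tab, 63.5 mm above the worktop; the tab is 10 mm thick along the slide, 24 mm wide across it, from 35 to 63 mm above the worktop; it stands 90 mm behind the knob's axis when off, 50 mm when home; it can be pinched across its width, or pushed home from its outer (-x) side
- beaker: bystander: glass beaker, 53 mm diameter, 68 mm tall, origin at the underside
- flask: bystander: conical flask, 63 mm diameter, 107 mm tall, origin at the underside
- timer: bystander: small white timer lying flat, 60 by 66 by 18 mm, origin at the underside

How it is judged (in metres and radians):
On the way, in this order (a step that is already met when the one before it is completed fails the run):
1. all vials stand upright in the bay wholly behind the white line (x of vial0 in the frame of bay between 0.042 and 0.12 m and y of vial0 in the frame of bay between -0.105 and 0.105 m and angle between each of vial0, vial1, vial2, vial3, vial4, vial5, vial6, vial7's own z axis and vertical below 0.15 rad and height (world z) of each of vial0, vial1, vial2, vial3, vial4, vial5, vial6, vial7 below 0.006 m and linear speed of each of vial0, vial1, vial2, vial3, vial4, vial5, vial6, vial7 below 0.02 m/s and x of vial1 in the frame of bay between 0.042 and 0.12 m and y of vial1 in the frame of bay between -0.105 and 0.105 m and x of vial2 in the frame of bay between 0.042 and 0.12 m and y of vial2 in the frame of bay between -0.105 and 0.105 m and x of vial3 in the frame of bay between 0.042 and 0.12 m and y of vial3 in the frame of bay between -0.105 and 0.105 m and x of vial4 in the frame of bay between 0.042 and 0.12 m and y of vial4 in the frame of bay between -0.105 and 0.105 m and x of vial5 in the frame of bay between 0.042 and 0.12 m and y of vial5 in the frame of bay between -0.105 and 0.105 m and x of vial6 in the frame of bay between 0.042 and 0.12 m and y of vial6 in the frame of bay between -0.105 and 0.105 m and x of vial7 in the frame of bay between 0.042 and 0.12 m and y of vial7 in the frame of bay between -0.105 and 0.105 m), for 0.2 s.
2. the straightedge is back in its tray, let go (horizontal distance between straightedge and rest below 0.025 m and height (world z) of straightedge below 0.009 m and angle between straightedge's own z axis and vertical below 0.1 rad and angle between the x axis of straightedge and the x axis of rest, either way round below 0.25 rad and linear speed of straightedge below 0.02 m/s and contact force between the fingers and straightedge below 0.1 N), for 0.2 s.
3. the knob's pointer is on the mark (value of joint flow_knob between 3.04 and 3.24 rad), for 0.2 s.
4. the lock is fully home over the knob (all of step 3 and value of joint knob_lock above 0.036 m), for 0.2 s.
At the end, for the whole second after the job is handed in: Every vial present stands upright and still in the bay wholly behind the white line (an edge may overlap it by 2 mm), the straightedge is released and stands in its tray, the knob is within 0.1 rad of its mark, and the lock is within 4 mm of its end (all of step 1 and all of step 2 and all of step 4); the robot touches nothing.
It fails at once if the gripper touches a vial (contact force between the fingers and vial0 above 0.5 N or contact force between the fingers and vial1 above 0.5 N or contact force between the fingers and vial2 above 0.5 N or contact force between the fingers and vial3 above 0.5 N or contact force between the fingers and vial4 above 0.5 N or contact force between the fingers and vial5 above 0.5 N or contact force between the fingers and vial6 above 0.5 N or contact force between the fingers and vial7 above 0.5 N).
It fails at once if the beaker is disturbed (moved 30 mm) (distance of beaker from where it was at the start of the episode above 0.03 m).
It fails at once if the flask is disturbed (moved 30 mm) (distance of flask from where it was at the start of the episode above 0.03 m).
It fails at once if the timer is disturbed (moved 30 mm) (distance of timer from where it was at the start of the episode above 0.03 m).
It fails at once if the knob is turned (more than 0.3 rad from its off end) under the lock (more than 12 mm on), or locked over 0.24 rad off the mark (value of joint knob_lock above 0.012 m and value of joint flow_knob above 0.3 rad and (value of joint flow_knob below 2.9 rad or value of joint flow_knob above 3.38 rad)).
Of vial0, vial1, vial2, vial3, vial4, vial5, vial6, vial7 only 5 to 8 are there at a start; the rules pass over those that are not, and their reading is None.
At some moment in a run one of vial0, vial1, vial2, vial3, vial4, vial5, vial6, vial7 may be knocked a few centimetres aside while the robot is not near it.
Once in a run the grip may slacken for a moment while it holds something.
It also fails if it takes over 210 s, if anything falls off the work surface, if the arm or the gripper's body presses on something with over 40 N, if the wrist force passes 120 N, or if a joint passes its speed limit or range.

## Robot

A 6-joint arm with a two-finger parallel gripper is mounted at the origin on a cart in front of the work surface, level with it; the furniture and walls round the work are solid. World frame = base frame: x ahead of the robot, y to its left, z up, the work surface at z = 0. Lengths are in m, angles in degrees, forces in N, time in s.
With the tool pointing down it reaches from about 0.325 to 0.75 m from the base axis. Payload 7.6 kg.
Tool frame: the origin (TCP) lies on the centre line of the jaws, within the pads' length; the fingertips stand 17 mm ahead of it and the grasp point (between the pads) lies 2 mm behind it (ctrl.tcp_to_tips is the distance from the TCP to the fingertips, in m); z points along the fingers, y is the direction in which the jaws open and shut (so a half turn about z gives the same grasp; the last joint's range is limited). The gripper opens to 85 mm and grips with 20 to 120 N. Pads are 22 mm wide; open, the fingers measure 114 mm over their backs; the gripper's body (76 mm by 85 mm) begins 54 mm behind the grasp point. The pads swing forward as they close: fully open they stand 13 mm farther back than shut.
Start: joints at [60.946, 2.991, 80.254, -0, 96.75, -4.028], TCP at [0.222, 0.476, 0.248] pointing down, gripper open.
Joint ranges: [-166.34, 166.34], [-52.06, 124.39], [6.96, 135.62], [-60.46, 240.46], [14.63, 156.25], [-167.68, 167.68]. Speed limits (degrees/s): [147.25, 147.25, 172.46, 180, 180, 180].

## Interface

Orientations are given as [roll, pitch, yaw] about the fixed x, y, z axes, in that order (R = Rz(yaw) Ry(pitch) Rx(roll)).
In Python, from bench import ctrl, cams, workorder gives the robot as it stands.
- The arm moves only by the tool jog_arm, never from a script. Its argument "plan" is a list of rows, each an object with "slide": the shift along the tool's x, y, z normalised to -1 to 1, where 1 is 0.75 m, a list of three; "delta_rot": the turn, a rotation vector about the tool's x, y, z normalised to -1 to 1, where 1 is 1.5 rad, a list of three; "fingers": the opening, from -1 (shut) to 1 (fully open). In form: [{"slide": [tx, ty, tz], "delta_rot": [rx, ry, rz], "fingers": fingers}, ...]. A call has exactly 5 rows; each row is the pose to reach, as a shift and turn from the pose commanded when the call began, along the tool's axes at that moment; what a row does not reach only later rows make up. A row lasts 1/10 s, in which the tool goes at most 50 mm and 8.59 degrees, less where a joint would pass 70% of its speed; a pose out of reach is approached as far as the arm can. A call with a number of a shift or a turn outside -1 to 1 is refused whole. A call with a gripper value outside its range is refused whole. The fingers move at their own pace and stop on an object; "newtons" is the grip in N (left out, the last holds). Time passes only in rows, so rows that repeat a pose let the fingers close, or fill a call up. It gives the time, the measured TCP pose, the force and the opening at its end, in the units of the state.
- ctrl.state(): the state, without advancing time (a new reading comes with each control period).
- cams.camera(name): name is "side" or "top"; returns the picture (384x512x3 uint8, red, green, blue); there is no depth.
- cams.camera_model(name): a dict with "camera_matrix" (3x3 intrinsics, pixels), "k1" (the pictures are not rectified: a ray, as slopes to the right and down, at radius r is drawn at 1 + k1 r^2 times it, then the intrinsics apply), "extrinsics" (4x4, takes a point from world to camera coordinates). Camera axes: x right, y down, z forward; pixel columns grow to the right and rows downward; lengths in m; the calibration is good to about 2 mm. A picture is of the moment at which its call begins. camera_model takes no time and is no camera call.
- workorder.close_job(): hands the job in, once; it reports no verdict.
The state is a dict: "time": time; "q": joint angles; "qvel": joint speeds; "effort": joint torques, N m; "ee_pos": TCP position; "tcp_rot": TCP orientation; "ft_force": force on the tool from outside, world axes, zero at the start; "ft_torque": the same for the moment, N m; "grip_width": finger opening in m.
Only numpy, scipy, OpenCV 4.12 (cv2) and the standard library are available. Lean on these libraries where they do the work, as an engineer would, in place of code of your own. Each camera call takes 0.05 s, during which the arm holds its last target. There are 200 camera calls.

## Working session

There is one attempt and no reset: what is moved stays moved. The work goes in short steps, Python scripts to look and compute and a tool call to move; the robot and the scene stay as the last step left them, time stands still between calls to the robot, and variables do not carry over. Pictures are saved under pics/ and viewed, about 12 in all and at most 16, crops included, and the job is handed in when it is done.

Besides the shell and the picture viewer there is one more tool, called after "Emit:" in YAML: its name, and indented under it one key for each argument. jog_arm: Moves the arm, as the interface text tells. Scaled input: -1 to 1 covers 0.75 m each way for a shift and 1.5 rad each way for a turn. Its arguments: {"type":"object","properties":{"plan":{"type":"array","items":{"type":"object","properties":{"slide":{"type":"array","items":{"type":"number","minimum":-1,"maximum":1}},"delta_rot":{"type":"array","items":{"type":"number","minimum":-1,"maximum":1}},"fingers":{"type":"number"}}}},"newtons":{"type":"number"}},"required":["plan"]}

```bash
mkdir -p pics; ls; cat > h.py <<'E'
import numpy as np, cv2
from bench import ctrl, cams, workorder
def snap(n,f):
    im=cams.camera(n); cv2.imwrite('pics/'+f,im[:,:,::-1]); return im
def ray(n,uv):
    m=cams.camera_model(n);K=np.array(m['camera_matrix']);k=m['k1'];E=np.array(m['extrinsics'])
    d=np.linalg.inv(K)@[uv[0],uv[1],1];d=d[:2]/d[2];s=d.copy()
    for _ in range(20): s=d/(1+k*(s@s))
    return -E[:3,:3].T@E[:3,3], E[:3,:3].T@np.r_[s,1]
def at(n,uv,z):
    o,d=ray(n,uv); return o+d*(z-o[2])/d[2]
def proj(n,p):
    m=cams.camera_model(n);K=np.array(m['camera_matrix']);E=np.array(m['extrinsics'])
    c=E[:3,:3]@np.array(p)+E[:3,3];s=c[:2]/c[2];s=s*(1+m['k1']*(s@s));return (K@np.r_[s,1])[:2]
E
python3 - <<'E'
from h import *
a=snap('top','top0.png');b=snap('side','side0.png')
print(ctrl.state())
for n in('top','side'):print(cams.camera_model(n))
E
```

```text
pics
{'time': 0.1, 'q': array([ 6.09446570e+01,  3.02367887e+00,  8.03082372e+01,  5.15241881e-04,
        9.67493727e+01, -4.02793889e+00]), 'qvel': array([-0.06527258, -0.11876662, -0.18893542,  0.0098404 , -0.06403267,
        0.14596093]), 'effort': array([ 9.97586940e-04, -3.82585609e+01, -3.60982990e+01, -4.69802194e-05,
        4.78718866e-03, -3.21797108e-05]), 'ee_pos': array([0.22195815, 0.47549736, 0.24754688]), 'tcp_rot': array([-1.79918948e+02, -6.22045228e-03,  1.54972652e+02]), 'ft_force': array([ 0.49817204, -0.80104154, -0.11402686]), 'ft_torque': array([ 0.03067026, -0.00291923, -0.00162975]), 'grip_width': 0.0855001168245402}
{'camera_matrix': array([[352.39904804,   0.        , 264.19320084],
       [  0.        , 352.39904804, 193.45012876],
       [  0.        ,   0.        ,   1.        ]]), 'k1': -0.07016069716942007, 'extrinsics': array([[-1.94657340e-02, -9.99809997e-01,  1.02753658e-03,
        -3.32823945e-02],
       [-9.90744550e-01,  1.91511265e-02, -1.34381810e-01,
         5.94477890e-01],
       [ 1.34336599e-01, -3.63386685e-03, -9.90929096e-01,
         1.26207057e+00],
       [ 0.00000000e+00,  0.00000000e+00,  0.00000000e+00,
         1.00000000e+00]])}
{'camera_matrix': array([[360.64316743,   0.        , 256.54177483],
       [  0.        , 360.64316743, 187.62011703],
       [  0.        ,   0.        ,   1.        ]]), 'k1': -0.053520744003158746, 'extrinsics': array([[ 0.99994861,  0.0091504 , -0.0043635 , -0.59072193],
       [ 0.00302567, -0.68019569, -0.73302433,  0.01765093],
       [-0.0096755 ,  0.73297346, -0.68018843,  1.39800511],
       [ 0.        ,  0.        ,  0.        ,  1.        ]])}
```

View pics/top0.png

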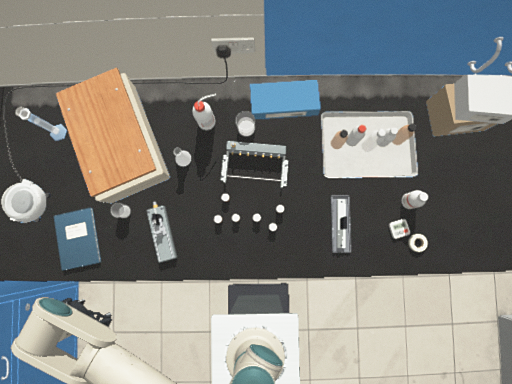

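View pics/side0.png

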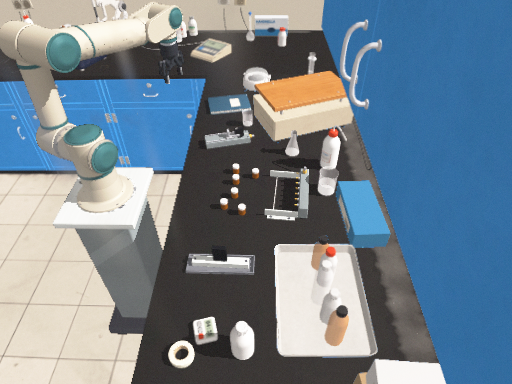

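The top view shows six vials at about (225,198), (218,219), (236,218), (257,218), (280,209) and (273,227). The bay is at (254,165), the tray and straightedge at (341,223), the valve at (161,235) and the timer at (400,229). Next I'll view enlarged crops.

```bash
python3 - <<'E'
import cv2
a=cv2.imread('pics/top0.png')
c=cv2.resize(a[135:275,205:365],None,fx=5,fy=5,interpolation=cv2.INTER_CUBIC)[:600]
v=cv2.resize(a[190:275,130:190],None,fx=7,fy=7,interpolation=cv2.INTER_CUBIC)[:600]
cv2.imwrite('pics/c1.png',cv2.resize(a[135:255,205:365],None,fx=5,fy=5,interpolation=cv2.INTER_CUBIC));
b=cv2.imread('pics/side0.png')
w=cv2.resize(b[115:157,195:265],None,fx=5,fy=5,interpolation=cv2.INTER_CUBIC)
import numpy as np
o=np.zeros((595,780,3),np.uint8);o[:v.shape[0],:420]=v;o[:210,425:775]=w
cv2.imwrite('pics/c2.png',o)
E
```

```text
(no output)
```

View pics/c1.png

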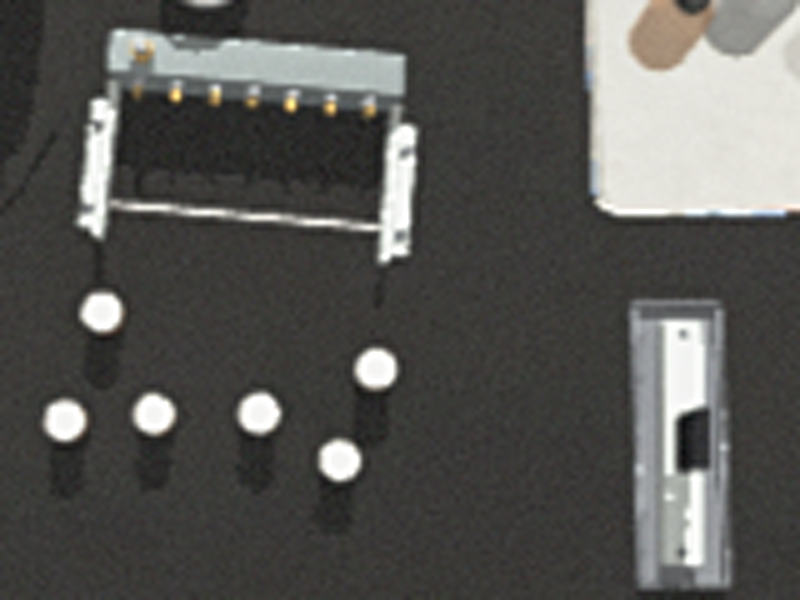

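View pics/c2.png

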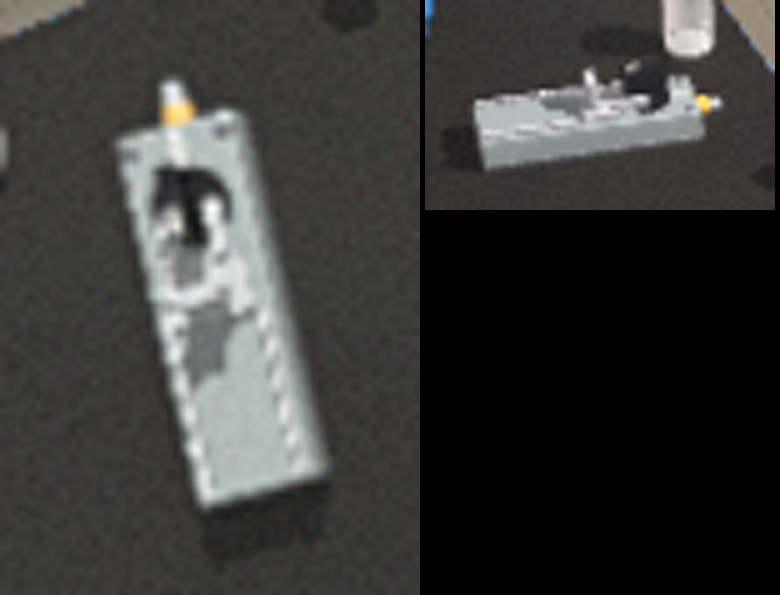

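```bash
python3 - <<'E'
from h import *
np.set_printoptions(precision=4,suppress=True)
def c1(x,y,z): return at('top',((x+.5)/5-.5+205,(y+.5)/5-.5+135),z)[:2]
def c2(x,y,z): return at('top',((x+.5)/7-.5+130,(y+.5)/7-.5+190),z)[:2]
a=cv2.imread('pics/top0.png')
cc=cv2.resize(a[135:255,205:365],None,fx=5,fy=5,interpolation=cv2.INTER_CUBIC)
m=(cc.min(2)>150).astype(np.uint8)
n,l,s,c=cv2.connectedComponentsWithStats(m)
V=[]
for i in range(1,n):
    if 1000<s[i,4]<2500 and c[i][1]>270 and c[i][0]<450: V.append(c1(*c[i],.036))
V=np.array(V);
A,B=c1(108,205,0),c1(380,228,0)
print('line',A,B,np.linalg.norm(A-B))
for p in [(100,100),(92,235),(405,125),(392,260)]: print('wall',c1(*p,.02))
y=(A-B)/np.linalg.norm(A-B); x=np.array([y[1],-y[0]]); mid=(A+B)/2-x*.03
print('bay',mid,np.degrees(np.arctan2(x[1],x[0])))
print('vials',V); print('in bay',np.c_[(V-mid)@x,(V-mid)@y])
T=[c1(*p,.012) for p in [(632,302),(722,300),(730,590),(640,590)]];print('tray',T,np.mean(T,0))
S=[c1(*p,.022) for p in [(663,320),(705,320),(708,565),(667,565)]];print('se',S,np.mean(S,0))
print('grip top',c1(685,440,.086))
for p in [(118,138),(240,110),(328,468),(203,505)]: print('block',c2(*p,.03))
for p in [(165,310),(200,490),(262,320),(295,465)]: print('rail',c2(*p,.035))
print('stub',c2(172,90,.015),'knobcentre',c2(192,200,.034))
for p in [(165,310),(262,320)]:pass
for n,p in dict(beaker_flask1=(246,122),f2=(182,157),b2=(120,211),timer=(400,229)).items(): print(n,at('top',p,.05)[:2])
print('side tab',at('side',((590-425+.5)/5-.5+195,(70+.5)/5-.5+115),.063), 'knob', at('side',((650-425+.5)/5-.5+195,(72+.5)/5-.5+115),.067))
E
```

```text
line [0.6711 0.0996] [ 0.6492 -0.1088] 0.2095152595580498
wall [0.749  0.1033]
wall [0.6446 0.1097]
wall [ 0.7249 -0.1289]
wall [ 0.6211 -0.1162]
bay [ 0.6303 -0.0015] -6.02145713866158
vials [[ 0.5842  0.1011]
 [ 0.5382 -0.1012]
 [ 0.507  -0.0144]
 [ 0.5079  0.063 ]
 [ 0.5043  0.1287]
 [ 0.4713 -0.0728]]
in bay [[-0.0566  0.0971]
 [-0.0811 -0.1089]
 [-0.1213 -0.0258]
 [-0.1285  0.0513]
 [-0.139   0.1162]
 [-0.1506 -0.0876]]
tray [array([ 0.5867, -0.2975]), array([ 0.5869, -0.3662]), array([ 0.3696, -0.3616]), array([ 0.3712, -0.2943])] [ 0.4786 -0.3299]
se [array([ 0.5714, -0.3184]), array([ 0.5708, -0.3501]), array([ 0.3886, -0.3436]), array([ 0.3894, -0.3132])] [ 0.48   -0.3313]
grip top [ 0.4781 -0.3165]
block [0.544  0.3956]
block [0.5578 0.33  ]
block [0.3688 0.2808]
block [0.3505 0.3466]
rail [0.4522 0.3668]
rail [0.3585 0.3468]
rail [0.4463 0.3152]
rail [0.3708 0.2969]
stub [0.5709 0.3716] knobcentre [0.51   0.3537]
beaker_flask1 [0.8664 0.0187]
f2 [0.7357 0.2596]
b2 [0.5374 0.4878]
timer [ 0.4515 -0.5392]
side tab [0.4588 0.3469 0.063 ] knob [0.5129 0.3378 0.067 ]
```

```bash
cat >> h.py <<'E'
def plan(wps,start=None):
    """print normalised slide/turn for each leg, waypoints (x,y,z,yaw deg); yaw None keeps"""
    s=ctrl.state(); cur=list(s['ee_pos'])+[s['tcp_rot'][2]] if start is None else list(start)
    for w in wps:
        w=list(w)+[None]*(4-len(w)); w[3]=cur[3] if w[3] is None else w[3]
        a=np.radians(cur[3]); d=np.array(w[:3])-cur[:3]; c,sn=np.cos(a),np.sin(a)
        t=np.array([c*d[0]+sn*d[1], sn*d[0]-c*d[1], -d[2]])/.75
        r=-((w[3]-cur[3]+180)%360-180)
        print(np.round(t,3).tolist(),'rz',round(np.radians(r)/1.5,3),'rows',int(np.ceil(max(np.linalg.norm(d)/.05,abs(r)/8.59))))
        cur=w
E
python3 -c "
from h import *
plan([(.36,.33,.25,113),(.45,.15,.25,72),(.48,-.08,.25,35),(.48,-.331,.25,-1.5)])"
```

```text
[-0.249, -0.098, -0.003] rz 0.488 rows 5
[-0.268, 0.017, -0.0] rz 0.477 rows 5
[-0.279, 0.133, -0.0] rz 0.431 rows 5
[-0.192, 0.274, -0.0] rz 0.425 rows 6
```

Emit:
jog_arm:
  plan:
    - {"slide": [-0.249, -0.098, -0.003], "delta_rot": [0, 0, 0.488], "fingers": 0.2}
    - {"slide": [-0.249, -0.098, -0.003], "delta_rot": [0, 0, 0.488], "fingers": 0.2}
    - {"slide": [-0.249, -0.098, -0.003], "delta_rot": [0, 0, 0.488], "fingers": 0.2}
    - {"slide": [-0.249, -0.098, -0.003], "delta_rot": [0, 0, 0.488], "fingers": 0.2}
    - {"slide": [-0.249, -0.098, -0.003], "delta_rot": [0, 0, 0.488], "fingers": 0.2}

```text
time: 0.6
ee_pos: [0.3633, 0.3262, 0.2502]
tcp_rot: [-180.0, 0.1, 112.3]
ft_force: [-1.0, 0.7, 0.1]
grip_width: 0.0512
```

Emit:
jog_arm:
  plan:
    - {"slide": [-0.268, 0.017, 0], "delta_rot": [0, 0, 0.477], "fingers": 0.2}
    - {"slide": [-0.268, 0.017, 0], "delta_rot": [0, 0, 0.477], "fingers": 0.2}
    - {"slide": [-0.268, 0.017, 0], "delta_rot": [0, 0, 0.477], "fingers": 0.2}
    - {"slide": [-0.268, 0.017, 0], "delta_rot": [0, 0, 0.477], "fingers": 0.2}
    - {"slide": [-0.268, 0.017, 0], "delta_rot": [0, 0, 0.477], "fingers": 0.2}

```text
time: 1.1
ee_pos: [0.4522, 0.1455, 0.25]
tcp_rot: [180.0, 0.1, 71.3]
ft_force: [-0.7, -0.2, 0.1]
grip_width: 0.0511
```

Emit:
jog_arm:
  plan:
    - {"slide": [-0.279, 0.133, 0], "delta_rot": [0, 0, 0.431], "fingers": 0.2}
    - {"slide": [-0.279, 0.133, 0], "delta_rot": [0, 0, 0.431], "fingers": 0.2}
    - {"slide": [-0.279, 0.133, 0], "delta_rot": [0, 0, 0.431], "fingers": 0.2}
    - {"slide": [-0.279, 0.133, 0], "delta_rot": [0, 0, 0.431], "fingers": 0.2}
    - {"slide": [-0.279, 0.133, 0], "delta_rot": [0, 0, 0.431], "fingers": 0.2}

```text
time: 1.6
ee_pos: [0.4806, -0.0826, 0.2501]
tcp_rot: [-180.0, 0.0, 34.6]
ft_force: [0.9, 1.0, 0.2]
grip_width: 0.0514
```

```bash
python3 - <<'E'
from h import *
for p in [(.48,-.331,.022),(.48,-.331,.086),(.48,-.324,.086),(.48,-.338,.086),(.502,-.331,.086),(.458,-.331,.086)]:
    u=proj('top',p); print(p,(u[0]+.5-205)*5-.5,(u[1]+.5-135)*5-.5)
a=cv2.imread('pics/side0.png'); g=a.max(2)[235:280,190:260]<40
y,x=np.nonzero(g); 
n,l,s,c=cv2.connectedComponentsWithStats(g.astype(np.uint8)); print(s[:6],c[:6])
for p in [(.502,-.331,.086),(.458,-.331,.086),(.48,-.331,.022)]: print(proj('side',p)-[190,235])
plan([(.48,-.331,.25,-1.5),(.48,-.331,.12,-1.5),(.48,-.331,.084,-1.5)])
E
```

```text
(0.48, -0.331, 0.022) 685.4634584581543 441.57796216172324
(0.48, -0.331, 0.086) 705.1997436983795 436.90221140577205
(0.48, -0.324, 0.086) 695.3971861846101 437.12022817799846
(0.48, -0.338, 0.086) 714.9964713177751 436.68363692240274
(0.502, -0.331, 0.086) 703.7152913653897 405.8826533030067
(0.458, -0.331, 0.086) 706.6724008243058 468.0488163701102
[[   0    0   70   45 3016]
 [  22   14   14   11  134]] [[34.75265252 22.12997347]
 [28.81343284 19.07462687]]
[36.16532196 12.37454416]
[21.69969794 12.28067111]
[30.48190034 24.85980186]
[-0.189, 0.272, 0.0] rz 0.42 rows 5
[0.0, -0.0, 0.173] rz -0.0 rows 3
[0.0, -0.0, 0.048] rz -0.0 rows 1
```

Emit:
jog_arm:
  plan:
    - {"slide": [-0.189, 0.271, 0], "delta_rot": [0, 0, 0.42], "fingers": 0.2}
    - {"slide": [-0.189, 0.271, 0], "delta_rot": [0, 0, 0.42], "fingers": 0.2}
    - {"slide": [-0.189, 0.271, 0], "delta_rot": [0, 0, 0.42], "fingers": 0.2}
    - {"slide": [-0.189, 0.271, 0], "delta_rot": [0, 0, 0.42], "fingers": 0.2}
    - {"slide": [-0.189, 0.271, 0], "delta_rot": [0, 0, 0.42], "fingers": 0.2}

```text
time: 2.1
ee_pos: [0.4808, -0.3296, 0.25]
tcp_rot: [-180.0, 0.0, -1.4]
ft_force: [1.5, 0.3, 0.4]
grip_width: 0.0513
```

Emit:
jog_arm:
  plan:
    - {"slide": [0, 0, 0.06], "delta_rot": [0, 0, 0], "fingers": 0.2}
    - {"slide": [0, 0, 0.12], "delta_rot": [0, 0, 0], "fingers": 0.2}
    - {"slide": [0, 0, 0.16], "delta_rot": [0, 0, 0], "fingers": 0.2}
    - {"slide": [0, 0, 0.16], "delta_rot": [0, 0, 0], "fingers": 0.2}
    - {"slide": [0, 0, 0.16], "delta_rot": [0, 0, 0], "fingers": 0.2}

```text
time: 2.6
ee_pos: [0.4815, -0.3275, 0.1312]
tcp_rot: [-180.0, 0.0, -1.1]
ft_force: [-0.2, -0.1, 0.7]
grip_width: 0.0509
```

```bash
python3 - <<'E'
from h import *
a=snap('top','t1.png');b=snap('side','s1.png')
o=np.zeros((600,800,3),np.uint8)
o[:,:400]=cv2.resize(a[180:270,310:370,::-1],(400,600),interpolation=cv2.INTER_CUBIC)
o[:400,400:]=cv2.resize(b[200:290,180:270,::-1],(400,400),interpolation=cv2.INTER_CUBIC)
cv2.imwrite('pics/c3.png',o)
print(ctrl.state()['ee_pos'],ctrl.state()['tcp_rot'])
E
```

```text
[ 0.48245218 -0.32813788  0.13337395] [179.8557925   -0.2037662   -1.08993765]
```

View pics/c3.png

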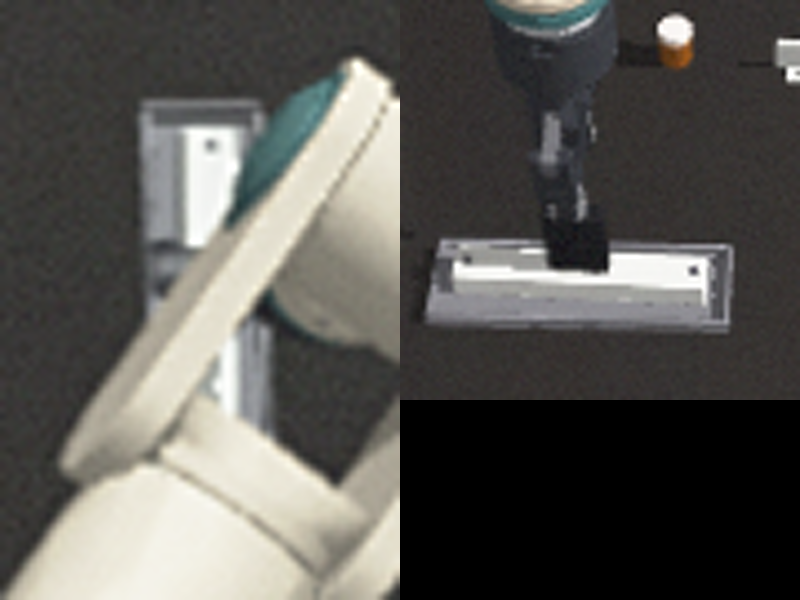

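The side view shows the gripper centred over the black grip, so I'll descend and close.

Emit:
jog_arm:
  plan:
    - {"slide": [0, 0.003, 0.03], "delta_rot": [0, 0, 0], "fingers": 0.2}
    - {"slide": [0, 0.003, 0.062], "delta_rot": [0, 0, 0], "fingers": 0.2}
    - {"slide": [0, 0.003, 0.062], "delta_rot": [0, 0, 0], "fingers": 0.2}
    - {"slide": [0, 0.003, 0.062], "delta_rot": [0, 0, 0], "fingers": 0.2}
    - {"slide": [0, 0.003, 0.062], "delta_rot": [0, 0, 0], "fingers": -1}
  newtons: 90

```text
time: 3.2
ee_pos: [0.4824, -0.3304, 0.0866]
tcp_rot: [179.9, -0.2, -1.1]
ft_force: [0.5, -0.5, 0.0]
grip_width: 0.0378
```

Emit:
jog_arm:
  plan:
    - {"slide": [0, 0, 0], "delta_rot": [0, 0, 0], "fingers": -1}
    - {"slide": [0, 0, 0], "delta_rot": [0, 0, 0], "fingers": -1}
    - {"slide": [0, 0, 0], "delta_rot": [0, 0, 0], "fingers": -1}
    - {"slide": [0, 0, 0], "delta_rot": [0, 0, 0], "fingers": -1}
    - {"slide": [0, 0, 0], "delta_rot": [0, 0, 0], "fingers": -1}

```text
time: 3.7
ee_pos: [0.4821, -0.33, 0.0858]
tcp_rot: [179.9, -0.1, -1.1]
ft_force: [-0.7, 2.3, 6.0]
grip_width: 0.0122
```

```bash
cat >> h.py <<'E'
BO=np.array([.6303,-.0015]);BY=-6.0
def bay(x,y,z,yaw=None):
    c,s=np.cos(np.radians(BY)),np.sin(np.radians(BY));return (BO[0]+c*x-s*y,BO[1]+s*x+c*y,z,yaw)
def tobay(p):
    c,s=np.cos(np.radians(BY)),np.sin(np.radians(BY));d=np.array(p)[:2]-BO;return np.array([c*d[0]+s*d[1],-s*d[0]+c*d[1]])
E
python3 - <<'E'
from h import *
plan([(.482,-.33,.16,-1.1),bay(-.105,-.168,.16,-6),bay(-.105,-.168,.084),bay(-.105,-.102,.084),bay(-.105,-.125,.084),bay(-.105,-.125,.16),
bay(-.105,.172,.16),bay(-.105,.172,.084),bay(-.105,.102,.084),bay(-.105,.125,.084),bay(-.105,.125,.16)])
E
```

```text
[-0.0, -0.0, -0.099] rz 0.0 rows 2
[0.031, -0.23, -0.0] rz 0.057 rows 4
[0.0, -0.0, 0.101] rz 0.0 rows 2
[0.0, -0.088, -0.0] rz 0.0 rows 2
[-0.0, 0.031, -0.0] rz 0.0 rows 1
[0.0, -0.0, -0.101] rz 0.0 rows 2
[0.0, -0.396, -0.0] rz 0.0 rows 6
[0.0, -0.0, 0.101] rz 0.0 rows 2
[0.0, 0.093, -0.0] rz 0.0 rows 2
[0.0, -0.031, -0.0] rz 0.0 rows 1
[0.0, -0.0, -0.101] rz 0.0 rows 2
```

Emit:
jog_arm:
  plan:
    - {"slide": [0, 0, -0.02], "delta_rot": [0, 0, 0], "fingers": -1}
    - {"slide": [0, 0, -0.05], "delta_rot": [0, 0, 0], "fingers": -1}
    - {"slide": [0, 0, -0.08], "delta_rot": [0, 0, 0], "fingers": -1}
    - {"slide": [0, 0, -0.1], "delta_rot": [0, 0, 0], "fingers": -1}
    - {"slide": [0, 0, -0.1], "delta_rot": [0, 0, 0], "fingers": -1}

```text
time: 4.2
ee_pos: [0.4822, -0.3304, 0.162]
tcp_rot: [179.8, -0.2, -1.1]
ft_force: [0.2, 0.5, -3.1]
grip_width: 0.0117
```

Emit:
jog_arm:
  plan:
    - {"slide": [0.004, -0.03, 0], "delta_rot": [0, 0, 0.015], "fingers": -1}
    - {"slide": [0.011, -0.08, 0], "delta_rot": [0, 0, 0.03], "fingers": -1}
    - {"slide": [0.018, -0.135, 0], "delta_rot": [0, 0, 0.045], "fingers": -1}
    - {"slide": [0.026, -0.19, 0], "delta_rot": [0, 0, 0.057], "fingers": -1}
    - {"slide": [0.031, -0.23, 0], "delta_rot": [0, 0, 0.057], "fingers": -1}

```text
time: 4.7
ee_pos: [0.5074, -0.1552, 0.1576]
tcp_rot: [-179.9, 0.1, -6.0]
ft_force: [0.2, 0.3, -3.8]
grip_width: 0.0121
```

```bash
python3 - <<'E'
from h import *
a=snap('top','t2.png');b=snap('side','s2.png')
o=np.zeros((600,800,3),np.uint8)
o[:,:400]=cv2.resize(a[150:270,225:345,::-1],(400,400),interpolation=cv2.INTER_CUBIC).repeat(1,0)[0:400].__class__(0) if 0 else 0
o[:400,:400]=cv2.resize(a[150:270,225:345,::-1],(400,400),interpolation=cv2.INTER_CUBIC)
o[:400,400:]=cv2.resize(b[150:260,180:290,::-1],(400,400),interpolation=cv2.INTER_CUBIC)
cv2.imwrite('pics/c4.png',o[:400])
print(ctrl.state()); 
E
```

```text
{'time': 4.8, 'q': array([-2.09069823e+01,  6.69170024e+00,  8.67477567e+01,  6.96533940e-02,
        8.67022678e+01,  7.48385476e+01]), 'qvel': array([-3.8019863 ,  0.87622531, -1.16652485, -1.95894144, -0.23505711,
       -2.86947487]), 'effort': array([  1.6362302 , -41.71670437, -36.11620903,   0.30243706,
         0.0670249 ,   0.49965011]), 'ee_pos': array([ 0.50781543, -0.154144  ,  0.15771979]), 'tcp_rot': array([-1.79895825e+02,  1.18609601e-01, -5.74951482e+00]), 'ft_force': array([ 0.25506038, -1.40402159, -3.09533432]), 'ft_torque': array([-0.05402312,  0.0155407 , -0.00592814]), 'grip_width': 0.013162675719663593}
```

View pics/c4.png

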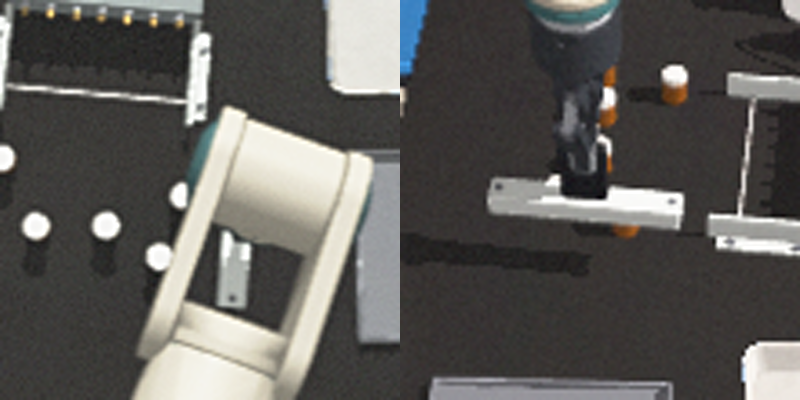

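The bar is held level. I'll descend, sweep the right-hand vials inward and back off.

Emit:
jog_arm:
  plan:
    - {"slide": [0, 0, 0.03], "delta_rot": [0, 0, 0], "fingers": -1}
    - {"slide": [0, 0, 0.06], "delta_rot": [0, 0, 0], "fingers": -1}
    - {"slide": [0, 0, 0.085], "delta_rot": [0, 0, 0], "fingers": -1}
    - {"slide": [0, 0, 0.096], "delta_rot": [0, 0, 0], "fingers": -1}
    - {"slide": [0, 0, 0.096], "delta_rot": [0, 0, 0], "fingers": -1}

```text
time: 5.3
ee_pos: [0.5068, -0.1578, 0.0852]
tcp_rot: [-179.9, 0.2, -6.0]
ft_force: [-0.2, -0.3, -2.3]
grip_width: 0.0121
```

Emit:
jog_arm:
  plan:
    - {"slide": [0, -0.012, 0], "delta_rot": [0, 0, 0], "fingers": -1}
    - {"slide": [0, -0.024, 0], "delta_rot": [0, 0, 0], "fingers": -1}
    - {"slide": [0, -0.034, 0], "delta_rot": [0, 0, 0], "fingers": -1}
    - {"slide": [0, -0.041, 0], "delta_rot": [0, 0, 0], "fingers": -1}
    - {"slide": [0, -0.048, 0], "delta_rot": [0, 0, 0], "fingers": -1}

```text
time: 5.8
ee_pos: [0.5119, -0.1213, 0.0875]
tcp_rot: [180.0, -0.0, -6.0]
ft_force: [0.8, -0.7, -2.8]
grip_width: 0.012
```

Emit:
jog_arm:
  plan:
    - {"slide": [0, -0.007, 0], "delta_rot": [0, 0, 0], "fingers": -1}
    - {"slide": [0, -0.014, 0], "delta_rot": [0, 0, 0], "fingers": -1}
    - {"slide": [0, -0.021, 0], "delta_rot": [0, 0, 0], "fingers": -1}
    - {"slide": [0, -0.028, 0], "delta_rot": [0, 0, 0], "fingers": -1}
    - {"slide": [0, -0.034, 0], "delta_rot": [0, 0, 0], "fingers": -1}

```text
time: 6.3
ee_pos: [0.5144, -0.0961, 0.087]
tcp_rot: [-180.0, 0.0, -6.0]
ft_force: [-0.8, -0.8, -4.1]
grip_width: 0.0119
```

Emit:
jog_arm:
  plan:
    - {"slide": [0, 0, 0], "delta_rot": [0, 0, 0], "fingers": -1}
    - {"slide": [0, 0.015, 0], "delta_rot": [0, 0, 0], "fingers": -1}
    - {"slide": [0, 0.03, 0], "delta_rot": [0, 0, 0], "fingers": -1}
    - {"slide": [0, 0.03, -0.05], "delta_rot": [0, 0, 0], "fingers": -1}
    - {"slide": [0, 0.03, -0.1], "delta_rot": [0, 0, 0], "fingers": -1}

```text
time: 6.8
ee_pos: [0.5109, -0.1202, 0.1618]
tcp_rot: [-180.0, 0.2, -6.1]
ft_force: [0.6, 0.1, -2.3]
grip_width: 0.0121
```

```bash
python3 - <<'E'
from h import *
s=ctrl.state();print(s['ee_pos'],tobay(s['ee_pos']),s['grip_width'])
plan([bay(-.105,-.02,.16,-6),bay(-.105,.172,.16),bay(-.105,.172,.086),bay(-.105,.102,.086),bay(-.105,.125,.086),bay(-.105,.125,.16)])
E
```

```text
[ 0.51093943 -0.12022666  0.16176738] [-0.10629639 -0.13055284] 0.012087135316064089
[0.001, -0.147, 0.002] rz -0.001 rows 3
[0.0, -0.256, -0.0] rz 0.0 rows 4
[0.0, -0.0, 0.099] rz 0.0 rows 2
[0.0, 0.093, -0.0] rz 0.0 rows 2
[0.0, -0.031, -0.0] rz 0.0 rows 1
[0.0, -0.0, -0.099] rz 0.0 rows 2
```

Emit:
jog_arm:
  plan:
    - {"slide": [0, -0.035, 0], "delta_rot": [0, 0, 0], "fingers": -1}
    - {"slide": [0, -0.08, 0], "delta_rot": [0, 0, 0], "fingers": -1}
    - {"slide": [0, -0.125, 0], "delta_rot": [0, 0, 0], "fingers": -1}
    - {"slide": [0, -0.17, 0], "delta_rot": [0, 0, 0], "fingers": -1}
    - {"slide": [0, -0.215, 0], "delta_rot": [0, 0, 0], "fingers": -1}

```text
time: 7.3
ee_pos: [0.529, 0.0415, 0.1621]
tcp_rot: [180.0, -0.0, -6.1]
ft_force: [0.4, -0.2, -3.6]
grip_width: 0.0121
```

Emit:
jog_arm:
  plan:
    - {"slide": [0, -0.045, 0], "delta_rot": [0, 0, 0], "fingers": -1}
    - {"slide": [0, -0.09, 0], "delta_rot": [0, 0, 0], "fingers": -1}
    - {"slide": [0, -0.135, 0], "delta_rot": [0, 0, 0], "fingers": -1}
    - {"slide": [0, -0.175, 0], "delta_rot": [0, 0, 0], "fingers": -1}
    - {"slide": [0, -0.187, 0], "delta_rot": [0, 0, 0], "fingers": -1}

```text
time: 7.8
ee_pos: [0.5438, 0.1824, 0.1618]
tcp_rot: [-180.0, 0.0, -5.9]
ft_force: [0.1, -1.6, -3.3]
grip_width: 0.0118
```

Emit:
jog_arm:
  plan:
    - {"slide": [0, 0, 0.03], "delta_rot": [0, 0, 0], "fingers": -1}
    - {"slide": [0, 0, 0.06], "delta_rot": [0, 0, 0], "fingers": -1}
    - {"slide": [0, 0, 0.085], "delta_rot": [0, 0, 0], "fingers": -1}
    - {"slide": [0, 0, 0.099], "delta_rot": [0, 0, 0], "fingers": -1}
    - {"slide": [0, 0, 0.099], "delta_rot": [0, 0, 0], "fingers": -1}

```text
time: 8.3
ee_pos: [0.5429, 0.1797, 0.0861]
tcp_rot: [179.9, 0.2, -6.1]
ft_force: [-0.0, 0.2, -2.8]
grip_width: 0.012
```

Emit:
jog_arm:
  plan:
    - {"slide": [0, 0.012, 0], "delta_rot": [0, 0, 0], "fingers": -1}
    - {"slide": [0, 0.024, 0], "delta_rot": [0, 0, 0], "fingers": -1}
    - {"slide": [0, 0.034, 0], "delta_rot": [0, 0, 0], "fingers": -1}
    - {"slide": [0, 0.042, 0], "delta_rot": [0, 0, 0], "fingers": -1}
    - {"slide": [0, 0.05, 0], "delta_rot": [0, 0, 0], "fingers": -1}

```text
time: 8.8
ee_pos: [0.5397, 0.143, 0.0883]
tcp_rot: [-180.0, -0.0, -6.0]
ft_force: [0.7, -0.8, -2.8]
grip_width: 0.0117
```

Emit:
jog_arm:
  plan:
    - {"slide": [0, 0.008, 0], "delta_rot": [0, 0, 0], "fingers": -1}
    - {"slide": [0, 0.016, 0], "delta_rot": [0, 0, 0], "fingers": -1}
    - {"slide": [0, 0.024, 0], "delta_rot": [0, 0, 0], "fingers": -1}
    - {"slide": [0, 0.032, 0], "delta_rot": [0, 0, 0], "fingers": -1}
    - {"slide": [0, 0.04, 0], "delta_rot": [0, 0, 0], "fingers": -1}

```text
time: 9.3
ee_pos: [0.5364, 0.1134, 0.0878]
tcp_rot: [-180.0, -0.0, -6.0]
ft_force: [0.7, 0.7, -3.1]
grip_width: 0.0116
```

Emit:
jog_arm:
  plan:
    - {"slide": [0, 0, 0], "delta_rot": [0, 0, 0], "fingers": -1}
    - {"slide": [0, -0.015, 0], "delta_rot": [0, 0, 0], "fingers": -1}
    - {"slide": [0, -0.03, 0], "delta_rot": [0, 0, 0], "fingers": -1}
    - {"slide": [0, -0.03, -0.05], "delta_rot": [0, 0, 0], "fingers": -1}
    - {"slide": [0, -0.03, -0.1], "delta_rot": [0, 0, 0], "fingers": -1}

```text
time: 9.8
ee_pos: [0.5379, 0.1377, 0.1624]
tcp_rot: [180.0, 0.2, -5.9]
ft_force: [1.3, -0.2, -2.3]
grip_width: 0.0122
```

```bash
python3 - <<'E'
from h import *
s=ctrl.state();print(s['ee_pos'],tobay(s['ee_pos']),s['grip_width'])
plan([bay(-.22,.08,.16,39),bay(-.22,0,.16,84),bay(-.22,0,.086,84),bay(.021,0,.086)])
E
```

```text
[0.53793155 0.13765206 0.16235968] [-0.1064078   0.12873464] 0.012238210179572528
[-0.152, 0.065, 0.003] rz -0.522 rows 6
[-0.075, 0.075, -0.0] rz -0.524 rows 6
[0.0, 0.0, 0.099] rz 0.0 rows 2
[-0.0, 0.321, -0.0] rz 0.0 rows 5
```

Emit:
jog_arm:
  plan:
    - {"slide": [-0.03, 0.013, 0], "delta_rot": [0, 0, -0.09], "fingers": -1}
    - {"slide": [-0.06, 0.026, 0], "delta_rot": [0, 0, -0.18], "fingers": -1}
    - {"slide": [-0.09, 0.039, 0], "delta_rot": [0, 0, -0.27], "fingers": -1}
    - {"slide": [-0.12, 0.052, 0], "delta_rot": [0, 0, -0.36], "fingers": -1}
    - {"slide": [-0.152, 0.065, 0], "delta_rot": [0, 0, -0.44], "fingers": -1}

```text
time: 10.3
ee_pos: [0.4195, 0.1004, 0.1629]
tcp_rot: [-180.0, -0.0, 32.2]
ft_force: [0.3, -0.3, -2.8]
grip_width: 0.012
```

```bash
python3 - <<'E'
from h import *
s=ctrl.state();print(s['ee_pos'],tobay(s['ee_pos']),s['tcp_rot'])
plan([bay(-.22,.04,.16,61),bay(-.22,0,.16,84)])
a=snap('top','t3.png');b=snap('side','s3.png')
o=np.zeros((400,800,3),np.uint8)
o[:400,:400]=cv2.resize(a[150:270,195:315,::-1],(400,400),interpolation=cv2.INTER_CUBIC)
o[:400,400:]=cv2.resize(b[150:240,200:290,::-1],(400,400),interpolation=cv2.INTER_CUBIC)
cv2.imwrite('pics/c5.png',o[:400])
E
```

```text
[0.41949033 0.10040812 0.16287762] [-0.22030713  0.07931425] [-1.79992928e+02 -2.04155131e-02  3.21922780e+01]
[-0.032, 0.041, 0.004] rz -0.335 rows 4
[-0.049, 0.021, -0.0] rz -0.268 rows 3
```

View pics/c5.png

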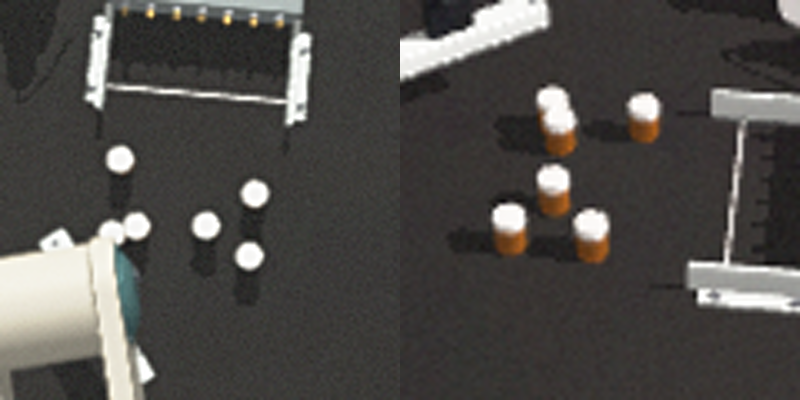

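All six vials are upright and gathered within the mouth's width. Next I'll turn the bar across the bay and lower it behind them.

Emit:
jog_arm:
  plan:
    - {"slide": [-0.01, 0.01, 0], "delta_rot": [0, 0, -0.085], "fingers": -1}
    - {"slide": [-0.02, 0.02, 0], "delta_rot": [0, 0, -0.17], "fingers": -1}
    - {"slide": [-0.025, 0.03, 0], "delta_rot": [0, 0, -0.255], "fingers": -1}
    - {"slide": [-0.032, 0.041, 0], "delta_rot": [0, 0, -0.335], "fingers": -1}
    - {"slide": [-0.032, 0.041, 0], "delta_rot": [0, 0, -0.335], "fingers": -1}

```text
time: 10.9
ee_pos: [0.4167, 0.061, 0.163]
tcp_rot: [180.0, -0.0, 60.6]
ft_force: [-0.2, -0.2, -2.9]
grip_width: 0.0115
```

Emit:
jog_arm:
  plan:
    - {"slide": [-0.015, 0.006, 0], "delta_rot": [0, 0, -0.08], "fingers": -1}
    - {"slide": [-0.03, 0.012, 0], "delta_rot": [0, 0, -0.16], "fingers": -1}
    - {"slide": [-0.049, 0.021, 0], "delta_rot": [0, 0, -0.24], "fingers": -1}
    - {"slide": [-0.049, 0.021, 0], "delta_rot": [0, 0, -0.268], "fingers": -1}
    - {"slide": [-0.049, 0.021, 0], "delta_rot": [0, 0, -0.268], "fingers": -1}

```text
time: 11.4
ee_pos: [0.4122, 0.0217, 0.1629]
tcp_rot: [180.0, -0.0, 83.4]
ft_force: [0.0, 0.3, -3.0]
grip_width: 0.0122
```

```bash
python3 - <<'E'
from h import *
s=ctrl.state();print(s['ee_pos'],tobay(s['ee_pos']),s['tcp_rot'])
plan([bay(-.22,0,.16,84),bay(-.22,0,.086,84),bay(.021,0,.086)])
a=snap('top','t4.png');b=snap('side','s4.png')
o=np.zeros((400,800,3),np.uint8)
o[:400,:400]=cv2.resize(a[150:270,195:315,::-1],(400,400),interpolation=cv2.INTER_CUBIC)
o[:400,400:]=cv2.resize(b[140:240,190:290,::-1],(400,400),interpolation=cv2.INTER_CUBIC)
cv2.imwrite('pics/c6.png',o[:400])
E
```

```text
[0.41223321 0.02165624 0.16293649] [-0.21929268  0.0002352 ] [ 1.79979497e+02 -2.84834217e-02  8.34481354e+01]
[-0.0, -0.001, 0.004] rz -0.006 rows 1
[0.0, 0.0, 0.099] rz 0.0 rows 2
[-0.0, 0.321, -0.0] rz 0.0 rows 5
```

View pics/c6.png

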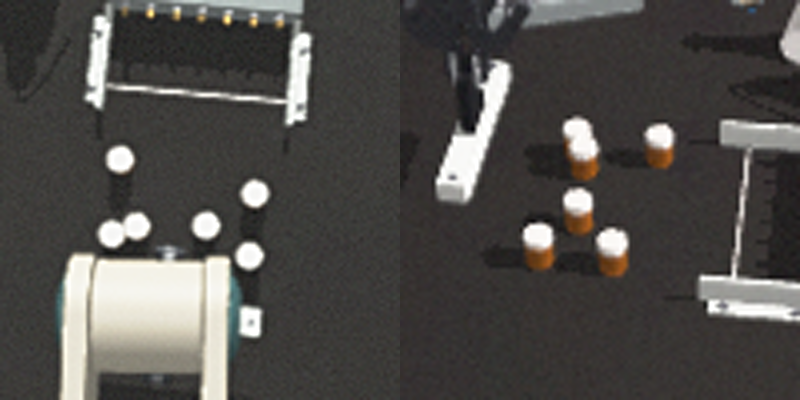

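Emit:
jog_arm:
  plan:
    - {"slide": [0, 0, 0.03], "delta_rot": [0, 0, -0.006], "fingers": -1}
    - {"slide": [0, 0, 0.06], "delta_rot": [0, 0, -0.006], "fingers": -1}
    - {"slide": [0, 0, 0.085], "delta_rot": [0, 0, -0.006], "fingers": -1}
    - {"slide": [0, 0, 0.1], "delta_rot": [0, 0, -0.006], "fingers": -1}
    - {"slide": [0, 0, 0.1], "delta_rot": [0, 0, -0.006], "fingers": -1}

```text
time: 12.0
ee_pos: [0.411, 0.0215, 0.0864]
tcp_rot: [-179.8, 0.0, 84.1]
ft_force: [-1.0, -0.7, -2.9]
grip_width: 0.0121
```

Emit:
jog_arm:
  plan:
    - {"slide": [0, 0.01, 0], "delta_rot": [0, 0, 0], "fingers": -1}
    - {"slide": [0, 0.021, 0], "delta_rot": [0, 0, 0], "fingers": -1}
    - {"slide": [0, 0.032, 0], "delta_rot": [0, 0, 0], "fingers": -1}
    - {"slide": [0, 0.043, 0], "delta_rot": [0, 0, 0], "fingers": -1}
    - {"slide": [0, 0.054, 0], "delta_rot": [0, 0, 0], "fingers": -1}

```text
time: 12.5
ee_pos: [0.4531, 0.0168, 0.088]
tcp_rot: [180.0, -0.0, 84.1]
ft_force: [0.3, -0.3, -2.8]
grip_width: 0.0121
```

Emit:
jog_arm:
  plan:
    - {"slide": [0, 0.01, 0], "delta_rot": [0, 0, 0], "fingers": -1}
    - {"slide": [0, 0.02, 0], "delta_rot": [0, 0, 0], "fingers": -1}
    - {"slide": [0, 0.03, 0], "delta_rot": [0, 0, 0], "fingers": -1}
    - {"slide": [0, 0.04, 0], "delta_rot": [0, 0, 0], "fingers": -1}
    - {"slide": [0, 0.05, 0], "delta_rot": [0, 0, 0], "fingers": -1}

```text
time: 13.0
ee_pos: [0.4899, 0.0131, 0.0877]
tcp_rot: [-180.0, -0.0, 84.2]
ft_force: [-1.7, 0.5, -1.9]
grip_width: 0.0116
```

Emit:
jog_arm:
  plan:
    - {"slide": [0, 0.01, 0], "delta_rot": [0, 0, 0], "fingers": -1}
    - {"slide": [0, 0.02, 0], "delta_rot": [0, 0, 0], "fingers": -1}
    - {"slide": [0, 0.03, 0], "delta_rot": [0, 0, 0], "fingers": -1}
    - {"slide": [0, 0.04, 0], "delta_rot": [0, 0, 0], "fingers": -1}
    - {"slide": [0, 0.05, 0], "delta_rot": [0, 0, 0], "fingers": -1}

```text
time: 13.5
ee_pos: [0.5273, 0.0093, 0.0877]
tcp_rot: [-180.0, -0.0, 84.2]
ft_force: [-1.8, 0.1, -2.5]
grip_width: 0.0121
```

Emit:
jog_arm:
  plan:
    - {"slide": [0, 0.01, 0], "delta_rot": [0, 0, 0], "fingers": -1}
    - {"slide": [0, 0.02, 0], "delta_rot": [0, 0, 0], "fingers": -1}
    - {"slide": [0, 0.03, 0], "delta_rot": [0, 0, 0], "fingers": -1}
    - {"slide": [0, 0.04, 0], "delta_rot": [0, 0, 0], "fingers": -1}
    - {"slide": [0, 0.05, 0], "delta_rot": [0, 0, 0], "fingers": -1}

```text
time: 14.0
ee_pos: [0.5646, 0.0055, 0.0877]
tcp_rot: [-180.0, -0.0, 84.2]
ft_force: [-0.7, 0.9, -4.1]
grip_width: 0.0119
```

```bash
python3 - <<'E'
from h import *
s=ctrl.state();print(s['ee_pos'],tobay(s['ee_pos']),s['tcp_rot'])
a=snap('top','t5.png');b=snap('side','s5.png')
o=np.zeros((400,800,3),np.uint8)
o[:400,:400]=cv2.resize(a[130:230,205:305,::-1],(400,400),interpolation=cv2.INTER_CUBIC)
o[:400,400:]=cv2.resize(b[140:240,220:320,::-1],(400,400),interpolation=cv2.INTER_CUBIC)
cv2.imwrite('pics/c7.png',o[:400])
E
```

```text
[0.56463043 0.005455   0.08772733] [-6.60368199e-02  5.25592360e-05] [-1.79997897e+02 -5.29783875e-03  8.41559596e+01]
```

View pics/c7.png

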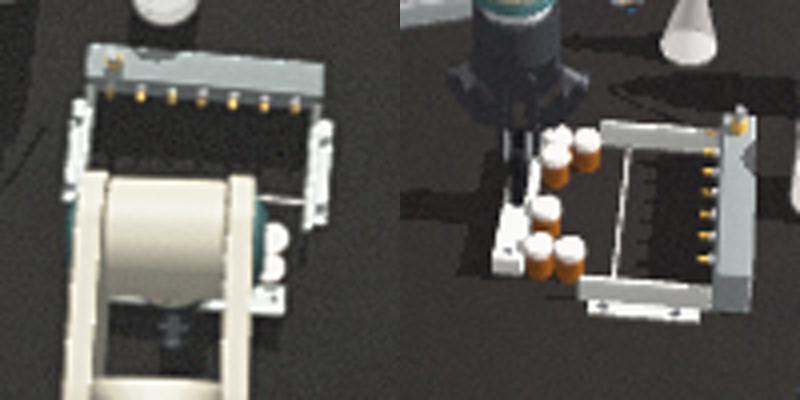

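```bash
python3 - <<'E'
from h import *
for n,l,u0,v0 in (('top',[(275,237),(272,268)],205,130),('side',[(569-400,246),(538-400,243),(545-400,208),(556-400,155),(586-400,140),(558-400,137)],220,140)):
    for x,y in l: print(n,tobay(at(n,((x+.5)/4-.5+u0,(y+.5)/4-.5+v0),.036)))
E
```

```text
top [-0.01129846 -0.07936652]
top [-0.04045002 -0.07896803]
side [-0.01077033 -0.0821878 ]
side [-0.03915822 -0.08143329]
side [-0.03814759 -0.03485203]
side [-0.03612832  0.04048554]
side [-0.0093071   0.06580308]
side [-0.03710141  0.06730389]
```

Emit:
jog_arm:
  plan:
    - {"slide": [0, 0.008, 0], "delta_rot": [0, 0, 0], "fingers": -1}
    - {"slide": [0, 0.016, 0], "delta_rot": [0, 0, 0], "fingers": -1}
    - {"slide": [0, 0.024, 0], "delta_rot": [0, 0, 0], "fingers": -1}
    - {"slide": [0, 0.032, 0], "delta_rot": [0, 0, 0], "fingers": -1}
    - {"slide": [0, 0.04, 0], "delta_rot": [0, 0, 0], "fingers": -1}

```text
time: 14.6
ee_pos: [0.5944, 0.0024, 0.0878]
tcp_rot: [-180.0, -0.0, 84.2]
ft_force: [-2.0, -0.5, -3.6]
grip_width: 0.012
```

Emit:
jog_arm:
  plan:
    - {"slide": [0, 0.008, 0], "delta_rot": [0, 0, 0], "fingers": -1}
    - {"slide": [0, 0.016, 0], "delta_rot": [0, 0, 0], "fingers": -1}
    - {"slide": [0, 0.024, 0], "delta_rot": [0, 0, 0], "fingers": -1}
    - {"slide": [0, 0.032, 0], "delta_rot": [0, 0, 0], "fingers": -1}
    - {"slide": [0, 0.04, 0], "delta_rot": [0, 0, 0], "fingers": -1}

```text
time: 15.1
ee_pos: [0.6242, -0.0006, 0.0878]
tcp_rot: [-180.0, -0.0, 84.2]
ft_force: [-1.1, -0.2, -3.6]
grip_width: 0.012
```

Emit:
jog_arm:
  plan:
    - {"slide": [0, 0.008, 0], "delta_rot": [0, 0, 0], "fingers": -1}
    - {"slide": [0, 0.016, 0], "delta_rot": [0, 0, 0], "fingers": -1}
    - {"slide": [0, 0.024, 0], "delta_rot": [0, 0, 0], "fingers": -1}
    - {"slide": [0, 0.032, 0], "delta_rot": [0, 0, 0], "fingers": -1}
    - {"slide": [0, 0.038, 0], "delta_rot": [0, 0, 0], "fingers": -1}

```text
time: 15.6
ee_pos: [0.6526, -0.0035, 0.0878]
tcp_rot: [180.0, -0.0, 84.2]
ft_force: [-1.6, 0.6, -2.5]
grip_width: 0.0117
```

```bash
python3 - <<'E'
from h import *
s=ctrl.state();print(s['ee_pos'],tobay(s['ee_pos']),s['tcp_rot'])
a=snap('top','t6.png');b=snap('side','s6.png')
o=np.zeros((400,800,3),np.uint8)
o[:400,:400]=cv2.resize(a[130:230,205:305,::-1],(400,400),interpolation=cv2.INTER_CUBIC)
o[:400,400:]=cv2.resize(b[155:225,250:320,::-1],(400,400),interpolation=cv2.INTER_CUBIC)
cv2.imwrite('pics/c8.png',o[:400])
E
```

```text
[ 0.65259655 -0.00354613  0.08777596] [0.02238829 0.0002957 ] [ 1.79994449e+02 -4.24461379e-03  8.41566328e+01]
```

View pics/c8.png

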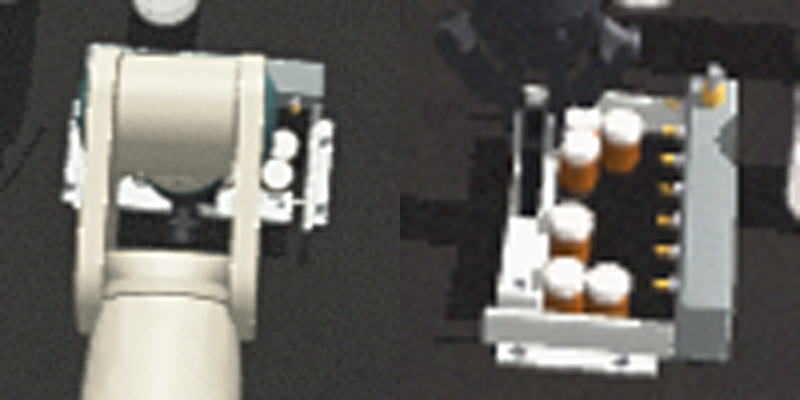

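All six vials are upright in the bay ahead of the bar. I'll add 4 mm for margin, then back off and lift.

Emit:
jog_arm:
  plan:
    - {"slide": [0, 0.003, 0], "delta_rot": [0, 0, 0], "fingers": -1}
    - {"slide": [0, 0.006, 0], "delta_rot": [0, 0, 0], "fingers": -1}
    - {"slide": [0, 0.006, 0], "delta_rot": [0, 0, 0], "fingers": -1}
    - {"slide": [0, -0.02, 0], "delta_rot": [0, 0, 0], "fingers": -1}
    - {"slide": [0, -0.06, 0], "delta_rot": [0, 0, 0], "fingers": -1}

```text
time: 16.2
ee_pos: [0.6076, 0.0009, 0.0878]
tcp_rot: [179.9, -0.0, 84.1]
ft_force: [0.2, 0.0, -3.5]
grip_width: 0.012
```

Emit:
jog_arm:
  plan:
    - {"slide": [0, -0.05, 0], "delta_rot": [0, 0, 0], "fingers": -1}
    - {"slide": [0, -0.1, 0], "delta_rot": [0, 0, 0], "fingers": -1}
    - {"slide": [0, -0.14, -0.02], "delta_rot": [0, 0, 0], "fingers": -1}
    - {"slide": [0, -0.18, -0.06], "delta_rot": [0, 0, 0], "fingers": -1}
    - {"slide": [0, -0.21, -0.1], "delta_rot": [0, 0, 0], "fingers": -1}

```text
time: 16.7
ee_pos: [0.4488, 0.0173, 0.1634]
tcp_rot: [-180.0, -0.0, 84.2]
ft_force: [-0.2, 0.8, -2.7]
grip_width: 0.0121
```

```bash
python3 - <<'E'
from h import *
s=ctrl.state();print(s['ee_pos'],tobay(s['ee_pos']),s['tcp_rot'])
a=snap('top','t7.png');b=snap('side','s7.png')
o=np.zeros((400,800,3),np.uint8)
o[:400,:400]=cv2.resize(a[130:210,215:295,::-1],(400,400),interpolation=cv2.INTER_CUBIC)
o[:400,400:]=cv2.resize(b[155:225,250:320,::-1],(400,400),interpolation=cv2.INTER_CUBIC)
cv2.imwrite('pics/c9.png',o[:400])
cc=cv2.cvtColor(o[:400,:400],cv2.COLOR_BGR2GRAY)
h=cv2.HoughCircles(cc,cv2.HOUGH_GRADIENT,1,25,param1=120,param2=14,minRadius=14,maxRadius=24)
for x,y,r in h[0]: print(x,y,r,tobay(at('top',((x+.5)/5-.5+215,(y+.5)/5-.5+130),.036)))
plan([(.5,-.1,.16,40),(.48,-.23,.16,15),(.482,-.33,.16,-1.1),(.482,-.33,.09,-1.1)])
E
```

```text
[0.44881421 0.01730408 0.16337416] [-0.18245715 -0.00026936] [-1.79973542e+02 -2.93369460e-03  8.41600570e+01]
91.5 192.5 20.0 [0.05421067 0.07813393]
101.5 158.5 20.3 [0.08078222 0.07319374]
129.5 195.5 19.6 [0.05433891 0.04952384]
303.5 174.5 19.4 [ 0.08145185 -0.07902904]
227.5 205.5 19.6 [ 0.0529767  -0.02427963]
296.5 209.5 20.5 [ 0.05434948 -0.07596704]
[-0.149, 0.081, 0.01] rz 0.514 rows 6
[-0.132, 0.116, -0.0] rz 0.291 rows 3
[-0.032, 0.129, -0.0] rz 0.187 rows 3
[0.0, -0.0, 0.093] rz -0.0 rows 2
```

View pics/c9.png

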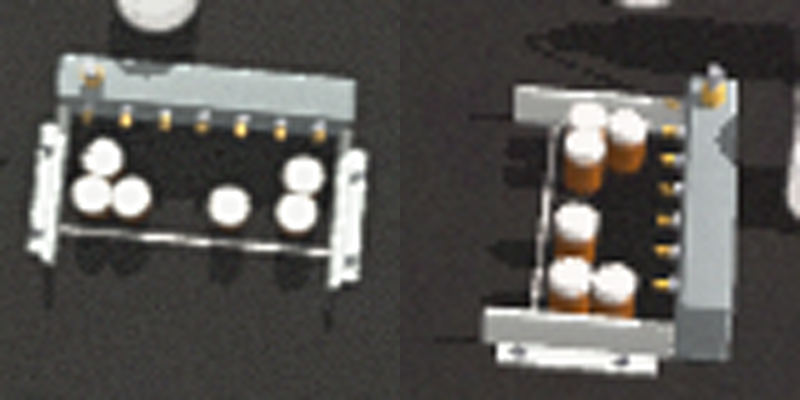

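The six caps measure bay x 0.053 to 0.081 and |y| ≤ 0.079, all standing behind the line. I'll take the straightedge back to its tray.

Emit:
jog_arm:
  plan:
    - {"slide": [-0.025, 0.013, 0], "delta_rot": [0, 0, 0.08], "fingers": -1}
    - {"slide": [-0.055, 0.03, 0], "delta_rot": [0, 0, 0.16], "fingers": -1}
    - {"slide": [-0.085, 0.046, 0], "delta_rot": [0, 0, 0.24], "fingers": -1}
    - {"slide": [-0.12, 0.065, 0], "delta_rot": [0, 0, 0.32], "fingers": -1}
    - {"slide": [-0.149, 0.081, 0], "delta_rot": [0, 0, 0.4], "fingers": -1}

```text
time: 17.3
ee_pos: [0.5003, -0.1017, 0.1618]
tcp_rot: [-180.0, 0.0, 49.5]
ft_force: [0.2, 0.4, -2.6]
grip_width: 0.0123
```

```bash
python3 - <<'E'
from h import *
s=ctrl.state();print(s['ee_pos'],s['tcp_rot'][2])
plan([(.48,-.23,.162,20),(.482,-.33,.162,-1.2),(.482,-.33,.09,-1.2)])
E
```

```text
[ 0.50032092 -0.10172623  0.16182399] 49.470215911404495
[-0.148, 0.091, -0.0] rz 0.343 rows 4
[-0.043, 0.126, -0.0] rz 0.247 rows 3
[0.0, -0.0, 0.096] rz -0.0 rows 2
```

Emit:
jog_arm:
  plan:
    - {"slide": [-0.03, 0.018, 0], "delta_rot": [0, 0, 0.08], "fingers": -1}
    - {"slide": [-0.07, 0.045, 0], "delta_rot": [0, 0, 0.16], "fingers": -1}
    - {"slide": [-0.11, 0.07, 0], "delta_rot": [0, 0, 0.25], "fingers": -1}
    - {"slide": [-0.148, 0.091, 0], "delta_rot": [0, 0, 0.343], "fingers": -1}
    - {"slide": [-0.148, 0.091, 0], "delta_rot": [0, 0, 0.343], "fingers": -1}

```text
time: 17.8
ee_pos: [0.4794, -0.2325, 0.1616]
tcp_rot: [180.0, 0.1, 19.9]
ft_force: [0.8, 1.4, -2.5]
grip_width: 0.0121
```

Emit:
jog_arm:
  plan:
    - {"slide": [-0.01, 0.03, 0], "delta_rot": [0, 0, 0.08], "fingers": -1}
    - {"slide": [-0.025, 0.075, 0], "delta_rot": [0, 0, 0.16], "fingers": -1}
    - {"slide": [-0.043, 0.126, 0], "delta_rot": [0, 0, 0.247], "fingers": -1}
    - {"slide": [-0.043, 0.126, 0], "delta_rot": [0, 0, 0.247], "fingers": -1}
    - {"slide": [-0.043, 0.126, 0], "delta_rot": [0, 0, 0.247], "fingers": -1}

```text
time: 18.3
ee_pos: [0.4827, -0.329, 0.1615]
tcp_rot: [-179.9, 0.0, -0.9]
ft_force: [-0.2, 0.0, -2.5]
grip_width: 0.0124
```

Emit:
jog_arm:
  plan:
    - {"slide": [0, 0, 0.03], "delta_rot": [0, 0, 0], "fingers": -1}
    - {"slide": [0, 0, 0.06], "delta_rot": [0, 0, 0], "fingers": -1}
    - {"slide": [0, 0, 0.08], "delta_rot": [0, 0, 0], "fingers": -1}
    - {"slide": [0, 0, 0.085], "delta_rot": [0, 0, 0], "fingers": -1}
    - {"slide": [0, 0, 0.085], "delta_rot": [0, 0, 0], "fingers": -1}

```text
time: 18.8
ee_pos: [0.4828, -0.3283, 0.0988]
tcp_rot: [-180.0, 0.0, -0.9]
ft_force: [0.0, 0.4, -3.1]
grip_width: 0.0119
```

```bash
python3 - <<'E'
from h import *
s=ctrl.state();print(s['ee_pos'],s['tcp_rot'],s['grip_width'])
b=snap('side','s8.png')
cv2.imwrite('pics/c10.png',cv2.resize(b[220:290,170:270,::-1],(700,490),interpolation=cv2.INTER_CUBIC))
E
```

```text
[ 0.48280792 -0.32825286  0.09875856] [-1.79965141e+02  2.51394934e-02 -8.62109042e-01] 0.011887554034340166
```

View pics/c10.png

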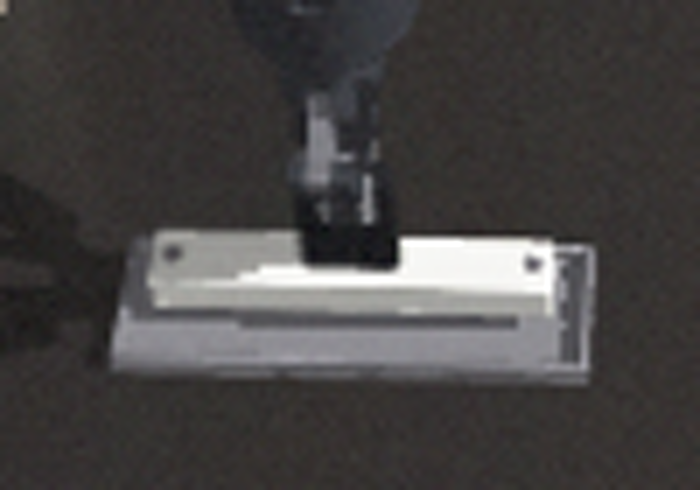

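The bar hovers over the tray with both ends inside. I'll lower it, open and lift away.

Emit:
jog_arm:
  plan:
    - {"slide": [0, 0, 0.008], "delta_rot": [0, 0, 0], "fingers": -1}
    - {"slide": [0, 0, 0.016], "delta_rot": [0, 0, 0], "fingers": -1}
    - {"slide": [0, 0, 0.017], "delta_rot": [0, 0, 0], "fingers": -1}
    - {"slide": [0, 0, 0.017], "delta_rot": [0, 0, 0], "fingers": -1}
    - {"slide": [0, 0, 0.017], "delta_rot": [0, 0, 0], "fingers": -1}

```text
time: 19.35
ee_pos: [0.4826, -0.3289, 0.0863]
tcp_rot: [-180.0, -0.0, -0.9]
ft_force: [-0.2, -0.6, -2.9]
grip_width: 0.0117
```

Emit:
jog_arm:
  plan:
    - {"slide": [0, 0, 0], "delta_rot": [0, 0, 0], "fingers": -0.3}
    - {"slide": [0, 0, 0], "delta_rot": [0, 0, 0], "fingers": 0}
    - {"slide": [0, 0, 0], "delta_rot": [0, 0, 0], "fingers": 0}
    - {"slide": [0, 0, 0], "delta_rot": [0, 0, 0], "fingers": 0}
    - {"slide": [0, 0, 0], "delta_rot": [0, 0, 0], "fingers": 0}
  newtons: 40

```text
time: 19.85
ee_pos: [0.4827, -0.3289, 0.0864]
tcp_rot: [180.0, -0.0, -0.9]
ft_force: [-0.0, 1.1, 0.0]
grip_width: 0.0427
```

Emit:
jog_arm:
  plan:
    - {"slide": [0, 0, -0.03], "delta_rot": [0, 0, 0], "fingers": 0}
    - {"slide": [0, 0, -0.08], "delta_rot": [0, 0, 0], "fingers": 0}
    - {"slide": [0, 0, -0.14], "delta_rot": [0, 0, 0], "fingers": 0}
    - {"slide": [0, 0, -0.2], "delta_rot": [0, 0, 0], "fingers": 0}
    - {"slide": [0, 0, -0.2], "delta_rot": [0, 0, 0], "fingers": 0}

```text
time: 20.35
ee_pos: [0.4845, -0.3302, 0.2447]
tcp_rot: [179.5, -0.6, -0.9]
ft_force: [0.4, -0.8, 0.4]
grip_width: 0.0427
```

```bash
python3 - <<'E'
from h import *
s=ctrl.state();print(s['ee_pos'],s['tcp_rot'],s['grip_width'])
plan([(.5,-.12,.235,-1),(.49,.12,.235,7),(.4605,.3395,.235,14)])
E
```

```text
[ 0.48445115 -0.3302413   0.24473823] [179.53518581  -0.62383773  -0.92235879] 0.04270962653117296
[0.016, -0.281, 0.013] rz 0.001 rows 5
[-0.019, -0.32, -0.0] rz -0.093 rows 5
[-0.003, -0.295, -0.0] rz -0.081 rows 5
```

```bash
python3 - <<'E'
from h import *
plan([(.50,-.18,.235,38),(.50,0.0,.235,77),(.49,.15,.235,116),(.47,.27,.235,155),(.4605,.3395,.235,194)])
E
```

```text
[0.018, -0.201, 0.013] rz -0.453 rows 5
[0.148, -0.189, -0.0] rz -0.454 rows 5
[0.192, -0.058, -0.0] rz -0.454 rows 5
[0.155, 0.046, -0.0] rz -0.454 rows 5
[0.051, 0.079, -0.0] rz -0.454 rows 5
```

Emit:
jog_arm:
  plan:
    - {"slide": [0.018, -0.201, 0.013], "delta_rot": [0, 0, -0.453], "fingers": 0}
    - {"slide": [0.018, -0.201, 0.013], "delta_rot": [0, 0, -0.453], "fingers": 0}
    - {"slide": [0.018, -0.201, 0.013], "delta_rot": [0, 0, -0.453], "fingers": 0}
    - {"slide": [0.018, -0.201, 0.013], "delta_rot": [0, 0, -0.453], "fingers": 0}
    - {"slide": [0.018, -0.201, 0.013], "delta_rot": [0, 0, -0.453], "fingers": 0}

```text
time: 20.85
ee_pos: [0.4988, -0.1766, 0.2263]
tcp_rot: [-180.0, -0.0, 38.5]
ft_force: [-0.3, -0.1, -0.9]
grip_width: 0.0425
```

Emit:
jog_arm:
  plan:
    - {"slide": [0.148, -0.189, 0], "delta_rot": [0, 0, -0.454], "fingers": 0}
    - {"slide": [0.148, -0.189, 0], "delta_rot": [0, 0, -0.454], "fingers": 0}
    - {"slide": [0.148, -0.189, 0], "delta_rot": [0, 0, -0.454], "fingers": 0}
    - {"slide": [0.148, -0.189, 0], "delta_rot": [0, 0, -0.454], "fingers": 0}
    - {"slide": [0.148, -0.189, 0], "delta_rot": [0, 0, -0.454], "fingers": 0}

```text
time: 21.35
ee_pos: [0.4985, 0.0051, 0.2263]
tcp_rot: [-180.0, -0.1, 77.6]
ft_force: [-0.6, -0.6, 0.3]
grip_width: 0.043
```

Emit:
jog_arm:
  plan:
    - {"slide": [0.192, -0.058, 0], "delta_rot": [0, 0, -0.454], "fingers": 0}
    - {"slide": [0.192, -0.058, 0], "delta_rot": [0, 0, -0.454], "fingers": 0}
    - {"slide": [0.192, -0.058, 0], "delta_rot": [0, 0, -0.454], "fingers": 0}
    - {"slide": [0.192, -0.058, 0], "delta_rot": [0, 0, -0.454], "fingers": 0}
    - {"slide": [0.192, -0.058, 0], "delta_rot": [0, 0, -0.454], "fingers": 0}

```text
time: 21.85
ee_pos: [0.4882, 0.1534, 0.2261]
tcp_rot: [-180.0, -0.0, 116.5]
ft_force: [-0.9, 0.3, 0.1]
grip_width: 0.0428
```

```bash
python3 - <<'E'
from h import *
s=ctrl.state();print(s['ee_pos'],s['tcp_rot'],s['grip_width'])
a=snap('top','t9.png');b=snap('side','s9.png')
o=np.zeros((600,800,3),np.uint8)
o[:600,:400]=cv2.resize(a[195:270,130:180,::-1],(400,600),interpolation=cv2.INTER_CUBIC)
o[:300,400:]=cv2.resize(b[115:157,200:256,::-1],(400,300),interpolation=cv2.INTER_CUBIC)
o[300:,400:]=cv2.resize(b[240:282,180:262,::-1],(400,300),interpolation=cv2.INTER_CUBIC)
cv2.imwrite('pics/c11.png',o)
plan([(.47,.27,.235,155),(.4605,.3395,.235,194)])
E
```

```text
[0.4882429  0.15342912 0.22608618] [-1.79979451e+02 -7.11693607e-03  1.16529925e+02] 0.04281349067248228
[0.152, 0.047, -0.012] rz -0.452 rows 5
[0.051, 0.079, -0.0] rz -0.454 rows 5
```

View pics/c11.png

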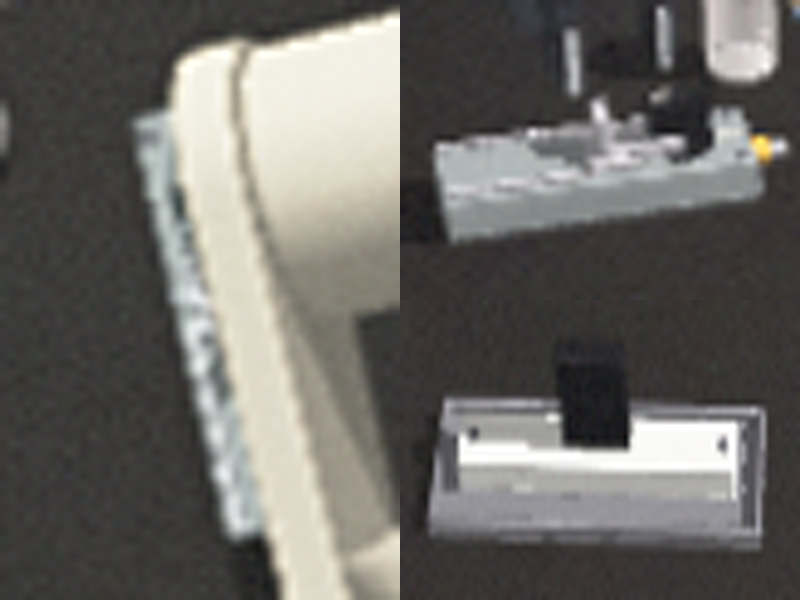

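The straightedge stands correctly in the tray; the lock tab's top is at about (598,100) in the upper right crop. I'll move over the tab.

Emit:
jog_arm:
  plan:
    - {"slide": [0.152, 0.047, 0], "delta_rot": [0, 0, -0.452], "fingers": 0.2}
    - {"slide": [0.152, 0.047, 0], "delta_rot": [0, 0, -0.452], "fingers": 0.2}
    - {"slide": [0.152, 0.047, 0], "delta_rot": [0, 0, -0.452], "fingers": 0.2}
    - {"slide": [0.152, 0.047, 0], "delta_rot": [0, 0, -0.452], "fingers": 0.2}
    - {"slide": [0.152, 0.047, 0], "delta_rot": [0, 0, -0.452], "fingers": 0.2}

```text
time: 22.45
ee_pos: [0.4702, 0.2701, 0.2261]
tcp_rot: [-180.0, -0.0, 155.1]
ft_force: [0.5, -0.7, 0.0]
grip_width: 0.051
```

Emit:
jog_arm:
  plan:
    - {"slide": [0.051, 0.079, 0], "delta_rot": [0, 0, -0.454], "fingers": 0.2}
    - {"slide": [0.051, 0.079, 0], "delta_rot": [0, 0, -0.454], "fingers": 0.2}
    - {"slide": [0.051, 0.079, 0], "delta_rot": [0, 0, -0.454], "fingers": 0.2}
    - {"slide": [0.051, 0.079, 0], "delta_rot": [0, 0, -0.454], "fingers": 0.2}
    - {"slide": [0.051, 0.079, 0], "delta_rot": [0, 0, -0.454], "fingers": 0.2}

```text
time: 22.95
ee_pos: [0.4609, 0.3394, 0.2262]
tcp_rot: [-180.0, -0.0, -166.0]
ft_force: [0.5, 0.0, 0.4]
grip_width: 0.0515
```

```bash
python3 - <<'E'
from h import *
s=ctrl.state();print(s['ee_pos'],s['tcp_rot'],s['q'])
# check block model vs masks in the side view of s9 and top0
C=np.array([.4558,.3383]);a=np.radians(14)
def blk(x,y,z): return (C[0]+np.cos(a)*x-np.sin(a)*y,C[1]+np.sin(a)*x+np.cos(a)*y,z)
for n,sc,u0,v0,ox in(('side',7.143,200,115,400),('side',5,195,115,425),('top',7,130,190,0)):
    for nm,p in dict(c1=(-100,-32,30),c2=(100,-32,30),c3=(-100,32,30),c4=(100,32,30),b1=(-100,-32,0),tabfar=(5,12,63),tabnear=(5,-12,63),knobtop=(55,0,67),stub=(124,0,15)).items():
        u=proj(n,blk(*[q/1000 for q in p])); print(n,nm,np.round([(u[0]+.5-u0)*sc+ox,(u[1]+.5-v0)*sc]))
plan([(.4605,.3395,.235,194),(.4605,.3395,.1,194)])
E
```

```text
[0.4609448  0.33937643 0.22617478] [-1.79994234e+02 -2.01667648e-02 -1.65966574e+02] [ 3.26662427e+01  1.10752536e+01  7.39935482e+01  9.83625095e-04
  9.49521501e+01 -7.13671000e+01]
side c1 [447. 204.]
side c2 [764. 159.]
side c3 [434. 146.]
side c4 [742. 104.]
side b1 [452. 243.]
side tabfar [599.  97.]
side tabnear [606. 118.]
side knobtop [681.  91.]
side stub [790. 145.]
side c1 [483. 143.]
side c2 [705. 111.]
side c3 [474. 102.]
side c4 [689.  72.]
side b1 [486. 170.]
side tabfar [590.  68.]
side tabnear [594.  83.]
side knobtop [647.  64.]
side stub [723. 102.]
top c1 [324. 473.]
top c2 [238. 105.]
top c3 [206. 504.]
top c4 [122. 136.]
top b1 [338. 470.]
top tabfar [179. 298.]
top tabnear [224. 286.]
top knobtop [177. 198.]
top stub [179.  81.]
[0.001, 0.0, -0.012] rz 0.0 rows 1
[-0.0, 0.0, 0.18] rz 0.0 rows 3
```

The block model reprojects within a pixel or two in both views. I'll descend and pinch the tab.

Emit:
jog_arm:
  plan:
    - {"slide": [0, 0, 0.05], "delta_rot": [0, 0, 0], "fingers": 0.2}
    - {"slide": [0, 0, 0.1], "delta_rot": [0, 0, 0], "fingers": 0.2}
    - {"slide": [0, 0, 0.14], "delta_rot": [0, 0, 0], "fingers": 0.2}
    - {"slide": [0, 0, 0.17], "delta_rot": [0, 0, 0], "fingers": 0.2}
    - {"slide": [0, 0, 0.17], "delta_rot": [0, 0, 0], "fingers": 0.2}

```text
time: 23.45
ee_pos: [0.4592, 0.338, 0.095]
tcp_rot: [-179.9, -0.4, -166.3]
ft_force: [0.5, -0.4, -0.7]
grip_width: 0.0512
```

Emit:
jog_arm:
  plan:
    - {"slide": [0, 0, 0.015], "delta_rot": [0, 0, 0], "fingers": 0.2}
    - {"slide": [0, 0, 0.03], "delta_rot": [0, 0, 0], "fingers": 0.2}
    - {"slide": [0, 0, 0.045], "delta_rot": [0, 0, 0], "fingers": 0.2}
    - {"slide": [0, 0, 0.047], "delta_rot": [0, 0, 0], "fingers": 0.2}
    - {"slide": [0, 0, 0.047], "delta_rot": [0, 0, 0], "fingers": 0.2}

```text
time: 23.95
ee_pos: [0.4608, 0.3395, 0.0636]
tcp_rot: [-180.0, -0.0, -166.1]
ft_force: [-0.1, -0.7, -0.4]
grip_width: 0.0512
```

Emit:
jog_arm:
  plan:
    - {"slide": [0, 0, 0], "delta_rot": [0, 0, 0], "fingers": -0.1}
    - {"slide": [0, 0, 0], "delta_rot": [0, 0, 0], "fingers": -0.3}
    - {"slide": [0, 0, 0], "delta_rot": [0, 0, 0], "fingers": -0.6}
    - {"slide": [0, 0, 0], "delta_rot": [0, 0, 0], "fingers": -0.6}
    - {"slide": [0, 0, 0], "delta_rot": [0, 0, 0], "fingers": -0.6}
  newtons: 30

```text
time: 24.45
ee_pos: [0.4605, 0.3423, 0.0651]
tcp_rot: [179.7, 0.1, -166.0]
ft_force: [-3.1, 11.0, 0.4]
grip_width: 0.0231
```

Emit:
jog_arm:
  plan:
    - {"slide": [0, 0.004, 0], "delta_rot": [0, 0, 0], "fingers": -0.6}
    - {"slide": [0.01, 0.004, 0], "delta_rot": [0, 0, 0], "fingers": -0.6}
    - {"slide": [0.025, 0.004, 0], "delta_rot": [0, 0, 0], "fingers": -0.6}
    - {"slide": [0.04, 0.004, 0], "delta_rot": [0, 0, 0], "fingers": -0.6}
    - {"slide": [0.05, 0.004, 0], "delta_rot": [0, 0, 0], "fingers": -0.6}
  newtons: 50

```text
time: 24.95
ee_pos: [0.424, 0.3336, 0.0651]
tcp_rot: [179.9, 0.2, -166.1]
ft_force: [2.0, 0.8, 4.6]
grip_width: 0.0218
```

Emit:
jog_arm:
  plan:
    - {"slide": [0.003, 0, 0], "delta_rot": [0, 0, 0], "fingers": -0.6}
    - {"slide": [0.006, 0, 0], "delta_rot": [0, 0, 0], "fingers": -0.6}
    - {"slide": [0.006, 0, 0], "delta_rot": [0, 0, 0], "fingers": -0.6}
    - {"slide": [0.006, 0, 0], "delta_rot": [0, 0, 0], "fingers": -0.6}
    - {"slide": [0.006, 0, 0], "delta_rot": [0, 0, 0], "fingers": -0.6}

```text
time: 25.45
ee_pos: [0.4218, 0.333, 0.0652]
tcp_rot: [179.9, 0.4, -166.1]
ft_force: [10.7, 3.7, 0.1]
grip_width: 0.0225
```

The lock reached its off stop: travel 39.9 mm, 11 N at the stop. Next I'll release it and move over the knob.

Emit:
jog_arm:
  plan:
    - {"slide": [-0.001, 0, 0], "delta_rot": [0, 0, 0], "fingers": 0}
    - {"slide": [-0.001, 0, 0], "delta_rot": [0, 0, 0], "fingers": 0}
    - {"slide": [-0.001, 0, 0], "delta_rot": [0, 0, 0], "fingers": 0}
    - {"slide": [-0.001, 0, -0.03], "delta_rot": [0, 0, 0], "fingers": 0}
    - {"slide": [-0.001, 0, -0.065], "delta_rot": [0, 0, 0], "fingers": 0}

```text
time: 25.95
ee_pos: [0.4189, 0.3319, 0.1115]
tcp_rot: [-179.9, -0.2, -166.1]
ft_force: [-0.1, 0.0, 0.2]
grip_width: 0.0427
```

Emit:
jog_arm:
  plan:
    - {"slide": [-0.03, 0, 0], "delta_rot": [0, 0, 0], "fingers": 0}
    - {"slide": [-0.07, 0, 0], "delta_rot": [0, 0, 0], "fingers": 0}
    - {"slide": [-0.11, 0, 0], "delta_rot": [0, 0, 0], "fingers": 0}
    - {"slide": [-0.119, 0, 0], "delta_rot": [0, 0, 0], "fingers": 0}
    - {"slide": [-0.119, 0, 0], "delta_rot": [0, 0, 0], "fingers": 0}

```text
time: 26.45
ee_pos: [0.5067, 0.3538, 0.1117]
tcp_rot: [-180.0, -0.1, -166.1]
ft_force: [-0.7, 0.9, 0.8]
grip_width: 0.0428
```

```bash
python3 - <<'E'
from h import *
s=ctrl.state();print(s['ee_pos'],s['tcp_rot'],s['grip_width'])
b=snap('side','s10.png')
cv2.imwrite('pics/c12.png',cv2.resize(b[105:157,195:265,::-1],(770,572),interpolation=cv2.INTER_CUBIC))
plan([(.5085,.3545,.112,194),(.5085,.3545,.062,194)])
E
```

```text
[0.50672659 0.35380958 0.1117129 ] [-1.79983016e+02 -8.83483829e-02 -1.66122107e+02] 0.042842597635274614
[-0.003, 0.0, -0.0] rz -0.001 rows 1
[-0.0, 0.0, 0.067] rz 0.0 rows 1
```

View pics/c12.png

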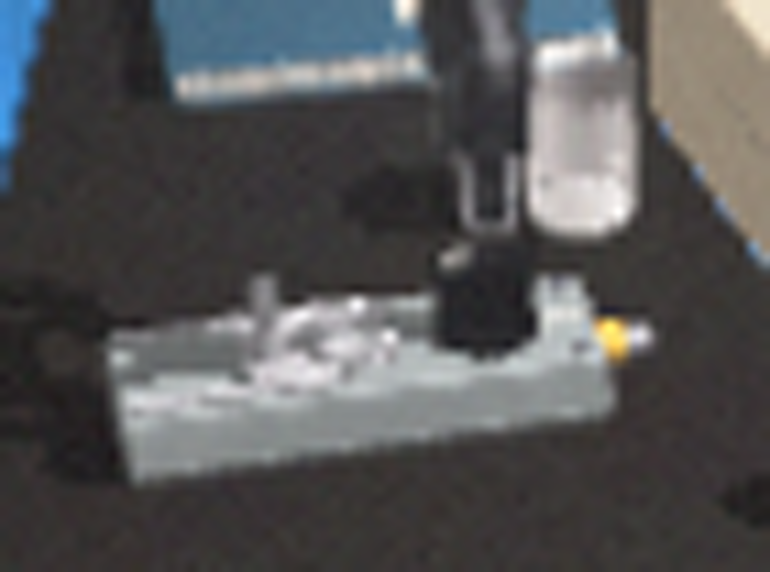

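The lock is off and the gripper is over the knob bar. I'll descend and grip.

Emit:
jog_arm:
  plan:
    - {"slide": [-0.003, 0, 0.02], "delta_rot": [0, 0, 0], "fingers": 0}
    - {"slide": [-0.003, 0, 0.045], "delta_rot": [0, 0, 0], "fingers": 0}
    - {"slide": [-0.003, 0, 0.064], "delta_rot": [0, 0, 0], "fingers": 0}
    - {"slide": [-0.003, 0, 0.064], "delta_rot": [0, 0, 0], "fingers": 0}
    - {"slide": [-0.003, 0, 0.064], "delta_rot": [0, 0, 0], "fingers": -0.3}
  newtons: 40

```text
time: 27.0
ee_pos: [0.5085, 0.3545, 0.0644]
tcp_rot: [-180.0, -0.0, -166.1]
ft_force: [0.5, 0.0, 1.0]
grip_width: 0.0306
```

Emit:
jog_arm:
  plan:
    - {"slide": [0, 0, 0], "delta_rot": [0, 0, 0], "fingers": -0.6}
    - {"slide": [0, 0, 0], "delta_rot": [0, 0, 0], "fingers": -1}
    - {"slide": [0, 0, 0], "delta_rot": [0, 0, 0], "fingers": -1}
    - {"slide": [0, 0, 0], "delta_rot": [0, 0, 0], "fingers": -1}
    - {"slide": [0, 0, 0], "delta_rot": [0, 0, 0], "fingers": -1}

```text
time: 27.5
ee_pos: [0.5094, 0.3549, 0.0659]
tcp_rot: [180.0, 0.1, -166.1]
ft_force: [-1.3, 0.3, 6.1]
grip_width: 0.0107
```

```bash
python3 - <<'E'
from h import *
s=ctrl.state();print(s['ee_pos'],s['tcp_rot'],s['grip_width'],s['ft_force'],s['ft_torque'],s['q'])
E
```

```text
[0.5093717  0.3549152  0.06585542] [ 1.79957085e+02  1.07076075e-01 -1.66091105e+02] 0.010735011548125088 [-1.33755469  0.33300451  6.07168453] [-0.11499824  0.23682274  0.04236821] [ 3.14564820e+01  2.53697764e+01  7.52733933e+01  8.78964536e-03
  7.92417981e+01 -7.24540854e+01]
```

Emit:
jog_arm:
  plan:
    - {"slide": [0, 0, 0], "delta_rot": [0, 0, 0.084], "fingers": -1}
    - {"slide": [0, 0, 0], "delta_rot": [0, 0, 0.168], "fingers": -1}
    - {"slide": [0, 0, 0], "delta_rot": [0, 0, 0.252], "fingers": -1}
    - {"slide": [0, 0, 0], "delta_rot": [0, 0, 0.336], "fingers": -1}
    - {"slide": [0, 0, 0], "delta_rot": [0, 0, 0.419], "fingers": -1}

```text
time: 28.0
ee_pos: [0.5093, 0.3542, 0.0658]
tcp_rot: [-180.0, 0.1, 157.6]
ft_force: [-3.3, -4.0, 8.1]
grip_width: 0.0113
```

Emit:
jog_arm:
  plan:
    - {"slide": [0, 0, 0], "delta_rot": [0, 0, 0.084], "fingers": -1}
    - {"slide": [0, 0, 0], "delta_rot": [0, 0, 0.168], "fingers": -1}
    - {"slide": [0, 0, 0], "delta_rot": [0, 0, 0.252], "fingers": -1}
    - {"slide": [0, 0, 0], "delta_rot": [0, 0, 0.336], "fingers": -1}
    - {"slide": [0, 0, 0], "delta_rot": [0, 0, 0.419], "fingers": -1}

```text
time: 28.5
ee_pos: [0.5089, 0.3536, 0.0658]
tcp_rot: [-179.9, 0.1, 121.6]
ft_force: [-5.4, -7.6, 10.3]
grip_width: 0.011
```

Emit:
jog_arm:
  plan:
    - {"slide": [0, 0, 0], "delta_rot": [0, 0, 0.084], "fingers": -1}
    - {"slide": [0, 0, 0], "delta_rot": [0, 0, 0.168], "fingers": -1}
    - {"slide": [0, 0, 0], "delta_rot": [0, 0, 0.252], "fingers": -1}
    - {"slide": [0, 0, 0], "delta_rot": [0, 0, 0.336], "fingers": -1}
    - {"slide": [0, 0, 0], "delta_rot": [0, 0, 0.419], "fingers": -1}

```text
time: 29.0
ee_pos: [0.5081, 0.3534, 0.0658]
tcp_rot: [-179.9, 0.2, 85.6]
ft_force: [-9.7, -9.2, 12.5]
grip_width: 0.0111
```

Emit:
jog_arm:
  plan:
    - {"slide": [0, 0, 0], "delta_rot": [0, 0, 0.084], "fingers": -1}
    - {"slide": [0, 0, 0], "delta_rot": [0, 0, 0.168], "fingers": -1}
    - {"slide": [0, 0, 0], "delta_rot": [0, 0, 0.252], "fingers": -1}
    - {"slide": [0, 0, 0], "delta_rot": [0, 0, 0.336], "fingers": -1}
    - {"slide": [0, 0, 0], "delta_rot": [0, 0, 0.419], "fingers": -1}

```text
time: 29.5
ee_pos: [0.5074, 0.3537, 0.0658]
tcp_rot: [-179.9, 0.3, 49.6]
ft_force: [-13.5, -7.3, 13.6]
grip_width: 0.0107
```

Emit:
jog_arm:
  plan:
    - {"slide": [0, 0, 0], "delta_rot": [0, 0, 0.084], "fingers": -1}
    - {"slide": [0, 0, 0], "delta_rot": [0, 0, 0.168], "fingers": -1}
    - {"slide": [0, 0, 0], "delta_rot": [0, 0, 0.252], "fingers": -1}
    - {"slide": [0, 0, 0], "delta_rot": [0, 0, 0.336], "fingers": -1}
    - {"slide": [0, 0, 0], "delta_rot": [0, 0, 0.419], "fingers": -1}

```text
time: 30.0
ee_pos: [0.507, 0.3544, 0.0658]
tcp_rot: [180.0, 0.3, 13.6]
ft_force: [-14.6, -5.2, 13.1]
grip_width: 0.0111
```

```bash
python3 - <<'E'
from h import *
s=ctrl.state();print(s['ee_pos'],s['tcp_rot'],s['grip_width'],s['ft_force'],s['ft_torque'],s['q'])
E
```

```text
[0.50701689 0.35436416 0.06578672] [179.985148     0.28407079  13.59630505] 0.011079917227860414 [-14.57326058  -5.21512308  13.0892129 ] [-0.84591314  2.42843135  0.12062926] [3.14993660e+01 2.53028740e+01 7.53706312e+01 7.44145030e-02
 7.96013847e+01 1.07889417e+02]
```

Emit:
jog_arm:
  plan:
    - {"slide": [0, 0, 0], "delta_rot": [0, 0, 0], "fingers": -0.3}
    - {"slide": [0, 0, 0], "delta_rot": [0, 0, 0], "fingers": 0}
    - {"slide": [0, 0, 0], "delta_rot": [0, 0, 0], "fingers": 0}
    - {"slide": [0, 0, -0.03], "delta_rot": [0, 0, 0], "fingers": 0}
    - {"slide": [0, 0, -0.07], "delta_rot": [0, 0, 0], "fingers": 0}

```text
time: 30.5
ee_pos: [0.5081, 0.3538, 0.1153]
tcp_rot: [179.9, 0.2, 13.9]
ft_force: [1.0, -0.1, 0.6]
grip_width: 0.0429
```

Emit:
jog_arm:
  plan:
    - {"slide": [-0.05, 0, -0.02], "delta_rot": [0, 0, 0], "fingers": 0.2}
    - {"slide": [-0.117, 0, -0.04], "delta_rot": [0, 0, 0], "fingers": 0.2}
    - {"slide": [-0.117, 0, -0.06], "delta_rot": [0, 0, 0], "fingers": 0.2}
    - {"slide": [-0.117, 0, -0.06], "delta_rot": [0, 0, 0], "fingers": 0.2}
    - {"slide": [-0.117, 0, -0.06], "delta_rot": [0, 0, 0], "fingers": 0.2}

```text
time: 31.0
ee_pos: [0.4245, 0.3338, 0.1624]
tcp_rot: [-180.0, -0.1, 13.9]
ft_force: [-0.2, 0.5, 1.1]
grip_width: 0.0513
```

```bash
python3 - <<'E'
from h import *
s=ctrl.state();print(s['ee_pos'],s['tcp_rot'],s['grip_width'])
a=snap('top','t11.png');b=snap('side','s11.png')
o=np.zeros((600,800,3),np.uint8)
o[:300,:400]=cv2.resize(b[115:151,217:265,::-1],(400,300),interpolation=cv2.INTER_CUBIC)
o[:300,400:]=cv2.resize(a[195:240,135:195,::-1],(400,300),interpolation=cv2.INTER_CUBIC)
o[300:,:400]=cv2.resize(b[150:222,234:330,::-1],(400,300),interpolation=cv2.INTER_CUBIC)
o[300:,400:]=cv2.resize(a[130:205,205:305,::-1],(400,300),interpolation=cv2.INTER_CUBIC)
cv2.imwrite('pics/c13.png',o)
plan([(.4218,.333,.13,13.6),(.4218,.333,.064,13.6)])
E
```

```text
[0.42451653 0.33382023 0.16242843] [-1.79963673e+02 -1.08897236e-01  1.38641027e+01] 0.05127708845424688
[-0.003, -0.0, 0.042] rz 0.003 rows 1
[0.0, 0.0, 0.088] rz -0.0 rows 2
```

View pics/c13.png

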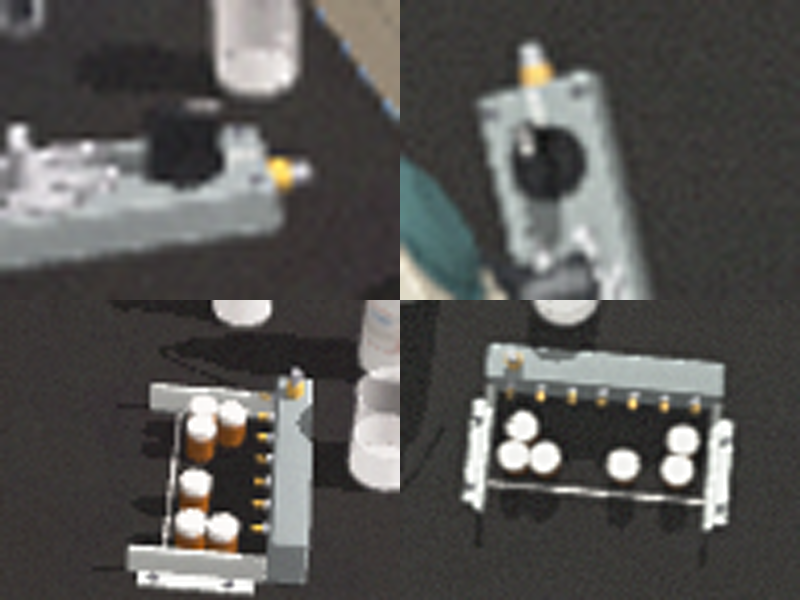

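The pointer's white stroke, at about (525,140) in the top right crop, faces the mark at (538,105), and the vials are still in place. A numeric check before locking:

```bash
python3 - <<'E'
from h import *
a=cv2.imread('pics/t11.png'); sc=20
g=cv2.resize(a[205:224,148:166],None,fx=sc,fy=sc,interpolation=cv2.INTER_CUBIC).min(2)
def uv(n,p): u=proj(n,p); return [(u[0]+.5-148)*sc,(u[1]+.5-205)*sc]
C=np.array([.4558,.3383])+.0015*np.array([-.242,.97]);
def pt(r,phi,z):
    k=C+.055*np.array([np.cos(np.radians(14)),np.sin(np.radians(14))]);p=np.radians(14+phi)
    return (k[0]+r*np.cos(p),k[1]+r*np.sin(p),z)
for phi in range(-30,31,6):
    v=[]
    for r in np.arange(.004,.020,.002):
        x,y=np.int32(uv('top',pt(r,phi,.067))); v.append(int(g[y,x]))
    print(phi,v)
n,l,s,c=cv2.connectedComponentsWithStats((g>120).astype(np.uint8)); 
for i in range(1,n):
    if s[i,4]>300: print(s[i],c[i])
print(uv('top',pt(0,0,.067)),uv('top',pt(.02,0,.067)),uv('top',pt(0,0,.034)))
E
```

```text
-30 [94, 66, 44, 27, 26, 44, 107, 165]
-24 [107, 81, 61, 47, 37, 53, 110, 179]
-18 [126, 103, 85, 74, 59, 63, 107, 168]
-12 [138, 120, 104, 95, 78, 75, 95, 135]
-6 [150, 135, 126, 120, 102, 94, 93, 109]
0 [161, 157, 143, 144, 130, 119, 110, 113]
6 [176, 171, 157, 155, 147, 137, 132, 131]
12 [184, 181, 161, 158, 155, 148, 139, 140]
18 [190, 189, 163, 155, 154, 143, 131, 140]
24 [191, 194, 161, 147, 140, 136, 132, 136]
30 [189, 193, 162, 131, 124, 132, 140, 143]
[    0     0   360   380 77833] [184.02817571 170.98932329]
[np.float64(138.99946399091618), np.float64(267.3985642434019)] [np.float64(114.69877127330619), np.float64(160.58800694826573)] [np.float64(193.51694053818733), np.float64(279.1865506231312)]
```

```bash
python3 - <<'E'
from h import *
a=cv2.imread('pics/t11.png'); sc=20
G=cv2.resize(a[205:224,148:166],None,fx=sc,fy=sc,interpolation=cv2.INTER_CUBIC)
g=G.min(2).astype(float)
P=[]
for y in range(150,300,10):
    r=g[y,60:200]; w=np.clip(r-r.max()*.75,0,None); x=60+(w*np.arange(140)).sum()/w.sum()
    p=at('top',((x+.5)/sc-.5+148,(y+.5)/sc-.5+205),.067); P.append(p[:2]); print(y,round(x),r.max(),np.round(p[:2],4))
E
```

```text
150 144 217.0 [0.5299 0.3525]
160 142 207.0 [0.5281 0.3528]
170 124 176.0 [0.5264 0.3561]
180 78 169.0 [0.5247 0.3645]
190 83 162.0 [0.5229 0.3635]
200 88 162.0 [0.5211 0.3625]
210 93 165.0 [0.5192 0.3615]
220 98 165.0 [0.5174 0.3607]
230 104 165.0 [0.5156 0.3596]
240 114 192.0 [0.5137 0.3577]
250 116 194.0 [0.5119 0.3572]
260 105 153.0 [0.5101 0.3592]
270 63 144.0 [0.5085 0.3668]
280 63 145.0 [0.5067 0.3668]
290 63 151.0 [0.5049 0.3667]
```

The paint is too few pixels for a clean angle. The wrist evidence is stronger: the bar stayed pinched from yaw -166.1° to 13.6°, and the block's slide direction measures about 13.5-14°, well inside the ±5.7° tolerance. I'll pinch the tab and slide the lock home.

Emit:
jog_arm:
  plan:
    - {"slide": [-0.003, 0, 0.04], "delta_rot": [0, 0, 0], "fingers": 0.2}
    - {"slide": [-0.003, 0, 0.075], "delta_rot": [0, 0, 0], "fingers": 0.2}
    - {"slide": [-0.003, 0, 0.11], "delta_rot": [0, 0, 0], "fingers": 0.2}
    - {"slide": [-0.003, 0, 0.131], "delta_rot": [0, 0, 0], "fingers": 0.2}
    - {"slide": [-0.003, 0, 0.131], "delta_rot": [0, 0, 0], "fingers": 0.2}

```text
time: 31.6
ee_pos: [0.4205, 0.3319, 0.0601]
tcp_rot: [179.9, 0.3, 13.8]
ft_force: [0.1, -0.2, -0.6]
grip_width: 0.0512
```

Emit:
jog_arm:
  plan:
    - {"slide": [0, 0, 0], "delta_rot": [0, 0, 0], "fingers": -0.1}
    - {"slide": [0, 0, 0], "delta_rot": [0, 0, 0], "fingers": -0.3}
    - {"slide": [0, 0, 0], "delta_rot": [0, 0, 0], "fingers": -0.6}
    - {"slide": [0, 0, 0], "delta_rot": [0, 0, 0], "fingers": -0.6}
    - {"slide": [0, 0, 0], "delta_rot": [0, 0, 0], "fingers": -0.6}
  newtons: 50

```text
time: 32.1
ee_pos: [0.4224, 0.3332, 0.0652]
tcp_rot: [-180.0, -0.2, 13.8]
ft_force: [0.9, -3.2, 6.5]
grip_width: 0.0224
```

Emit:
jog_arm:
  plan:
    - {"slide": [0.01, 0, 0], "delta_rot": [0, 0, 0], "fingers": -0.6}
    - {"slide": [0.022, 0, 0], "delta_rot": [0, 0, 0], "fingers": -0.6}
    - {"slide": [0.034, 0, 0], "delta_rot": [0, 0, 0], "fingers": -0.6}
    - {"slide": [0.044, 0, 0], "delta_rot": [0, 0, 0], "fingers": -0.6}
    - {"slide": [0.05, 0, 0], "delta_rot": [0, 0, 0], "fingers": -0.6}

```text
time: 32.6
ee_pos: [0.4588, 0.3423, 0.0652]
tcp_rot: [-180.0, -0.1, 13.8]
ft_force: [-1.2, -1.8, 7.0]
grip_width: 0.0226
```

Emit:
jog_arm:
  plan:
    - {"slide": [0.003, 0, 0], "delta_rot": [0, 0, 0], "fingers": -0.6}
    - {"slide": [0.006, 0, 0], "delta_rot": [0, 0, 0], "fingers": -0.6}
    - {"slide": [0.006, 0, 0], "delta_rot": [0, 0, 0], "fingers": -0.6}
    - {"slide": [0.006, 0, 0], "delta_rot": [0, 0, 0], "fingers": -0.6}
    - {"slide": [0.006, 0, 0], "delta_rot": [0, 0, 0], "fingers": -0.6}

```text
time: 33.1
ee_pos: [0.4613, 0.343, 0.0651]
tcp_rot: [-180.0, 0.1, 13.9]
ft_force: [-9.2, -5.0, 11.6]
grip_width: 0.0223
```

The home stop is reached: 40 mm of travel, 10 N reaction. I'll release and retreat clear of everything.

Emit:
jog_arm:
  plan:
    - {"slide": [0, 0, 0], "delta_rot": [0, 0, 0], "fingers": 0}
    - {"slide": [0, 0, 0], "delta_rot": [0, 0, 0], "fingers": 0}
    - {"slide": [0, 0, 0], "delta_rot": [0, 0, 0], "fingers": 0}
    - {"slide": [0, 0, -0.04], "delta_rot": [0, 0, 0], "fingers": 0}
    - {"slide": [0, 0, -0.1], "delta_rot": [0, 0, 0], "fingers": 0}

```text
time: 33.6
ee_pos: [0.4608, 0.3421, 0.1362]
tcp_rot: [179.9, 0.4, 13.8]
ft_force: [1.0, 0.2, -0.5]
grip_width: 0.0423
```

Emit:
jog_arm:
  plan:
    - {"slide": [-0.02, 0.05, -0.06], "delta_rot": [0, 0, 0], "fingers": 0}
    - {"slide": [-0.04, 0.1, -0.12], "delta_rot": [0, 0, 0], "fingers": 0}
    - {"slide": [-0.06, 0.15, -0.15], "delta_rot": [0, 0, 0], "fingers": 0}
    - {"slide": [-0.08, 0.2, -0.15], "delta_rot": [0, 0, 0], "fingers": 0}
    - {"slide": [-0.08, 0.25, -0.15], "delta_rot": [0, 0, 0], "fingers": 0}

```text
time: 34.1
ee_pos: [0.4486, 0.1452, 0.2537]
tcp_rot: [-180.0, -0.3, 13.9]
ft_force: [0.4, 0.6, -0.8]
grip_width: 0.0429
```

Emit:
jog_arm:
  plan:
    - {"slide": [0, 0.05, 0], "delta_rot": [0, 0, 0], "fingers": 0}
    - {"slide": [0, 0.1, 0], "delta_rot": [0, 0, 0], "fingers": 0}
    - {"slide": [0, 0.12, 0], "delta_rot": [0, 0, 0], "fingers": 0}
    - {"slide": [0, 0.12, 0], "delta_rot": [0, 0, 0], "fingers": 0}
    - {"slide": [0, 0.12, 0], "delta_rot": [0, 0, 0], "fingers": 0}

```text
time: 34.6
ee_pos: [0.4705, 0.0595, 0.2512]
tcp_rot: [-180.0, 0.0, 13.8]
ft_force: [-0.1, 0.3, 0.8]
grip_width: 0.043
```

```bash
python3 - <<'E'
from h import *
s=ctrl.state();print(s['time'],s['ee_pos'],s['ft_force'],s['grip_width'])
a=snap('top','t12.png');b=snap('side','s12.png')
o=np.zeros((600,800,3),np.uint8)
def put(y,x,im): o[y:y+300,x:x+400]=cv2.resize(im[:,:,::-1],(400,300),interpolation=cv2.INTER_CUBIC)
put(0,0,b[115:151,217:265]);put(0,400,a[195:240,135:195]);put(300,0,b[160:280,180:340]);put(300,400,a[130:205,205:305])
cv2.imwrite('pics/c14.png',o)
E
```

```text
34.6 [0.47045698 0.05949637 0.25115309] [-0.11784193  0.26875154  0.76058502] 0.04297996713536232
```

View pics/c14.png

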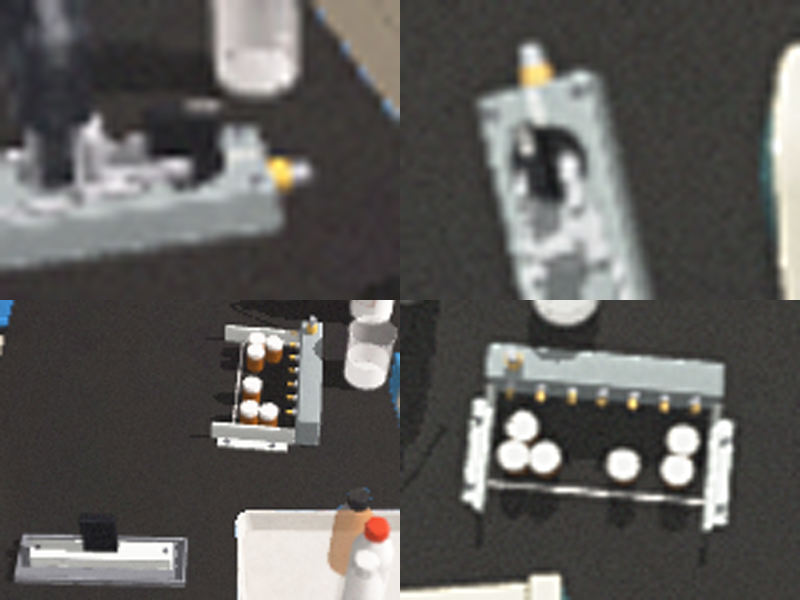

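The lock's fork is astride the bar with the pointer towards the mark. All six vials stand behind the line and the straightedge is in its tray, so I'm handing in.

```bash
python3 -c "
from h import *
print(workorder.close_job())"
```

```text
the job is handed in; nothing more can be done
None
```

I carried out every step, and my last checks showed everything where it should be. The job is handed in; no verdict was reported.

- **Vials:** I swept the six vials inward with the straightedge and pushed them into the bay as one group. After the push they measured 53–81 mm into the bay, with the white line at 30 mm, and no more than 79 mm off centre. The last picture shows all six upright behind the line.
- **Straightedge:** it is back in its tray, standing and released.
- **Lock:** it came off by 39.9 mm to its stop. After the knob was turned, it went home by about 40 mm, with a 10 N reaction at the stop.
- **Knob:** I turned it clockwise by 179.7° in one grasp. That leaves the bar at 13.6°, and the block's axis measures about 13.5–14°.

- **Check that failed:** the pointer was too few pixels for its angle to be measured from the image. "On the mark" therefore rests on the wrist rotation and the view of the pointer facing the mark.
- **Disagreement:** the camera and arm differed by about 3 mm sideways at the block, which I corrected while holding the lock tab.

I saw no knocked vial and no grip slip, and the whole job took 34.6 s of robot time.

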